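Sort and put away the small kit after a rotary-evaporator run

TASK

Clear the small kit off the bench: stand every small sample bottle upright in the deep white bottle crate, lay every metal clamp boss in the shallow steel tray, and stand both spatulas in the stoneware jar with their blades up. Leave everything else on the bench where it is.

Things in the scene. Friction and masses are not known exactly. Their poses are not given: they have to be found in the camera images.
- bottle1: Small sample bottle: amber glass with a paper label band, round body 42 mm across and 64 mm high, white screw cap 31 mm across, 90 mm high in all, about 0.12 kg; starts standing on the bench. Origin at the centre of its underside, z up through the cap. May be absent.
- bottle2: Small sample bottle: amber glass with a paper label band, round body 42 mm across and 64 mm high, white screw cap 31 mm across, 90 mm high in all, about 0.12 kg; starts standing on the bench. Origin at the centre of its underside, z up through the cap. May be absent.
- bottle3: Small sample bottle: amber glass with a paper label band, round body 42 mm across and 64 mm high, white screw cap 31 mm across, 90 mm high in all, about 0.12 kg; starts standing on the bench. Origin at the centre of its underside, z up through the cap. May be absent.
- bottle4: Small sample bottle: amber glass with a paper label band, round body 42 mm across and 64 mm high, white screw cap 31 mm across, 90 mm high in all, about 0.12 kg; starts standing on the bench. Origin at the centre of its underside, z up through the cap. May be absent.
- boss1: Clamp boss of a lab stand: bare cast metal, lying flat, 0.18 kg. Origin under its solid middle block, 30 mm long (x), 30 wide (y), 32 high: grip this across y. Towards +x an upward-open jaw to 41 mm and thumbscrew to 54 mm; towards -x two cheeks to -36 mm, their thumbscrew standing out to y +27 mm at x -20 to -34 mm. z up. May be absent.
- boss2: Clamp boss of a lab stand: bare cast metal, lying flat, 0.18 kg. Origin under its solid middle block, 30 mm long (x), 30 wide (y), 32 high: grip this across y. Towards +x an upward-open jaw to 41 mm and thumbscrew to 54 mm; towards -x two cheeks to -36 mm, their thumbscrew standing out to y +27 mm at x -20 to -34 mm. z up. May be absent.
- boss3: Clamp boss of a lab stand: bare cast metal, lying flat, 0.18 kg. Origin under its solid middle block, 30 mm long (x), 30 wide (y), 32 high: grip this across y. Towards +x an upward-open jaw to 41 mm and thumbscrew to 54 mm; towards -x two cheeks to -36 mm, their thumbscrew standing out to y +27 mm at x -20 to -34 mm. z up. May be absent.
- spatula1: Lab spatula lying flat, handle towards the robot: wooden handle 100 mm long, 20 wide, 18 thick, then flat steel blade 105 mm long, 20 wide, 3 thick; 205 mm in all, 0.07 kg. Origin on the axis at mid-handle, 9 mm above the bench; x along it towards the blade (tip at +155 mm, butt of the handle at -50 mm), y across its width, z through its thickness.
- spatula2: Lab spatula lying flat, handle towards the robot: wooden handle 100 mm long, 20 wide, 18 thick, then flat steel blade 105 mm long, 20 wide, 3 thick; 205 mm in all, 0.07 kg. Origin on the axis at mid-handle, 9 mm above the bench; x along it towards the blade (tip at +155 mm, butt of the handle at -50 mm), y across its width, z through its thickness.
- crate: Bottle crate: deep open white plastic box with a plain flat inside, 160 mm (its x) by 210 mm (its y) outside, 55 mm high, walls and floor 5 mm thick, fixed to the bench. Origin at the centre of its underside, z up.
- tray: Hardware tray: shallow open steel tray with a plain flat inside, 160 mm (its x) by 210 mm (its y) outside, 30 mm high, walls and floor 4 mm thick, fixed to the bench. Origin at the centre of its underside, z up.
- jar: Round white stoneware jar for spatulas, open on top, 84 mm across outside, 74 mm inside, 105 mm high, floor 8 mm thick, fixed to the bench. Origin at the centre of its underside, z up.
- corkring: Cork flask ring lying on the bench, 64 mm across, 25 mm high, loose; leave it. Origin at the centre of its underside.
- flask: Conical glass flask, greenish, 84 mm across the foot, 130 mm high, loose; leave it. Origin at the centre of its underside.
- reagent: Large amber reagent bottle with a black cap, 84 mm across, 170 mm high, loose; leave it. Origin at the centre of its underside.
- mortar: White porcelain mortar with its pestle in it, 100 mm across, 95 mm high, loose; leave it. Origin at the centre of its underside.
- beaker: Clear plastic beaker, 72 mm across, 90 mm high, loose; leave it. Origin at the centre of its underside.

How it is judged:
By the outcome, as a careful person would: the job done as asked, in the order asked, and still so for the second after the job is handed in, with the robot touching nothing.
Of bottle1, bottle2, bottle3, bottle4 only 3 to 4 are there at a start; the rules pass over those that are not, and their reading is None.
Of boss1, boss2, boss3 only 2 to 3 are there at a start; the rules pass over those that are not, and their reading is None.
At some moment in a run one of boss1, boss2, boss3, spatula1, spatula2 may be knocked a few centimetres aside while the robot is not near it.
It also fails if it takes over 210 s, if anything falls off the work surface, if the arm or the gripper's body presses on something with over 40 N, if the wrist force passes 120 N, or if a joint passes its speed limit or range.

ROBOT

A 7-joint arm with a two-finger parallel gripper is mounted at the origin on the work surface. World frame = base frame: x ahead of the robot, y to its left, z up, the work surface at z = 0. Lengths are in mm, angles in rad, forces in N, time in s.
With the tool pointing down it reaches from about 400 to 875 mm from the base axis. Payload 4.4 kg.
Tool frame: the origin (TCP) lies at the very end of the fingers, on their centre line; the grasp point (between the pads) lies 19 mm behind it; z points along the fingers, y is the line along which they close (so a half turn about z gives the same grasp; the last joint's range is limited). The gripper opens to 85 mm and grips with 20 to 120 N. Pads are 22 mm wide; open, the fingers measure 114 mm over their backs; the gripper's body (76 mm by 85 mm) begins 54 mm behind the grasp point. The pads swing forward as they close: fully open they stand 13 mm farther back than shut.
Start: joints at [-1.322, 0.628, 0.038, 1.517, -0.027, 0.996, -0.02], TCP at [201.233, 618.08, 231.313] pointing down, gripper open.
Joint ranges: [-3.06, 3.06], [-0.37, 2.12], [-1.25, 1.32], [0.18, 2.47], [-1.1, 4.24], [0.23, 1.98], [-2.94, 2.94]. Speed limits (rad/s): [2.57, 2.57, 3.14, 3.14, 3.14, 3.14, 3.14].

INTERFACE

Orientations are given as [roll, pitch, yaw] about the fixed x, y, z axes, in that order (R = Rz(yaw) Ry(pitch) Rx(roll)).
In Python, from cell import ctrl gives the robot as it stands.
- The arm moves only by the tool jog_arm, never from a script. Its argument "plan" is a list of rows, each an object of numbers: "tx", "ty", "tz": the shift along the tool's x, y, z as a fraction of full scale; "wx", "wy", "wz": the turn, a rotation vector about the tool's x, y, z as a fraction of full scale; "claw": the closure, from 0 (fully open) to 1 (shut). In form: [{"tx": .., "ty": .., "tz": .., "wx": .., "wy": .., "wz": .., "claw": ..}, ...]. A call has 1 to 12 rows; each row is the pose to reach, as a shift and turn from the pose commanded when the call began, along the tool's axes at that moment; what a row does not reach only later rows make up. Full scale, the value 1, is 300 mm for a shift and 90 degrees for a turn. A row lasts 1/10 s, in which the tool goes at most 50 mm and 8.59 degrees, less where a joint would pass 70% of its speed; a pose out of reach is approached as far as the arm can. A call with a number of a shift or a turn outside -1 to 1 is refused whole. A call with a gripper value outside its range is refused whole. The fingers move at their own pace and stop on an object; the grip force is fixed at half the most. Time passes only in rows, so rows that repeat a pose let the fingers close. It gives the time, the measured TCP pose, the force, the opening and the grip force at its end, in the units of the state.
- ctrl.read_state(): the state, without advancing time (a new reading comes with each control period).
- ctrl.get_image(name): name is "scene" or "top"; returns a dict with "img" (400x640x3 uint8, red, green, blue), "depth" (400x640 float32, mm along the optical axis (not along the pixel's ray), 0 where there is no reading), "fx", "fy", "cx", "cy" (pixels), "position" and "orientation" of the camera in the world. Camera axes: x right, y down, z forward; pixel columns grow to the right and rows downward; lengths in mm; the calibration is good to about 2 mm. A picture is of the moment at which its call begins.
- ctrl.finish_job(): hands the job in; it is judged then, once.
Trained networks look in a picture, given as the dict that the camera call returned (one of the last four; its "shot" number tells which), for a name from the list of things; names that differ only in an ending like _2 or _b are one class to them, and where a whole thing is asked for, a point or a joint stands for the part that bears it (a point fixed in the world has none). Each returns a list of dicts, best first, with "score" (0 to 1); they miss things now and then, are a little off and sometimes report something else, mostly with a low value. They report only what shows in the picture. A call takes as long as a camera call.
- ctrl.trace(picture, thing): "pixels" (400x640 bool, what is visible of it) and "extent" ([centre column, centre row, width, height] in pixels, round what is visible of it).
The state is a dict: "clock": time; "qpos": joint angles; "qd": joint speeds; "tau": joint torques, N m; "eef_pos": TCP position; "tool_rot": TCP orientation; "force": force on the tool from outside, world axes, zero at the start; "torque": the same for the moment, N m; "width": finger opening in mm; "gripper_force": force on a finger pad.
Only numpy, scipy, OpenCV 4.12 (cv2) and the standard library are available. Lean on these libraries where they do the work, as an engineer would, in place of code of your own. Each camera call takes 0.05 s, during which the arm holds its last target. There are 200 camera calls.

## Working session

There is one attempt and no reset: what is moved stays moved. The work goes in short steps, Python scripts to look and compute and a tool call to move; the robot and the scene stay as the last step left them, time stands still between calls to the robot, and variables do not carry over. Pictures are saved under pics/ and viewed, at most 14 in all, crops included, and the job is handed in when it is done.

Besides the shell and the picture viewer there is one more tool, called after "Call:" as name(argument=value, ...) on one line, values as JSON. jog_arm: Moves the arm, as the interface text tells. Shift numbers are shares of 300 mm and turn numbers shares of 90 degrees, none past 1 either way. Its arguments: {"type":"object","properties":{"plan":{"type":"array"}},"required":["plan"]}

```bash
ls; mkdir -p pics; python3 - <<'E'
from cell import ctrl
import cv2,json
s=ctrl.read_state();print({k:s[k] for k in('clock','eef_pos','tool_rot','width','qpos')})
for n in('top','scene'):
    p=ctrl.get_image(n);cv2.imwrite(f'pics/{n}0.png',p['img'][:,:,::-1]);print(n,p['position'],p['orientation'],p['fx'],p['cx'],p['cy'])
E
```

```text
pics
{'clock': 0.0, 'eef_pos': array([201.0373977 , 617.47951102, 230.39214413]), 'tool_rot': array([-3.13969908e+00,  4.03916504e-05,  2.82681336e+00]), 'width': 85.65014857135445, 'qpos': array([-1.32181676,  0.62935035,  0.03846121,  1.51835102, -0.02699504,
        0.99630386, -0.01998727])}
top [ 292.11224021   14.72861897 1561.37376253] [-3.02746496 -0.00822202 -1.57194958] 519.5110443449911 321.49448190839803 198.31477963221047
scene [1062.18700209  882.92259037 1042.73650457] [-2.32804657  0.01564028  2.55481967] 449.7620619230962 314.4599167212463 202.0845955366228
```

View pics/top0.png

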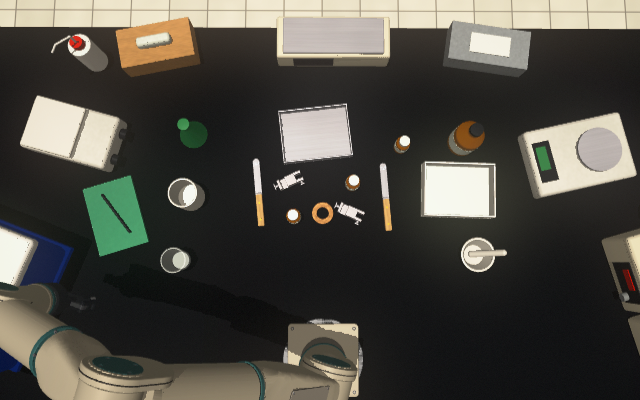

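View pics/scene0.png

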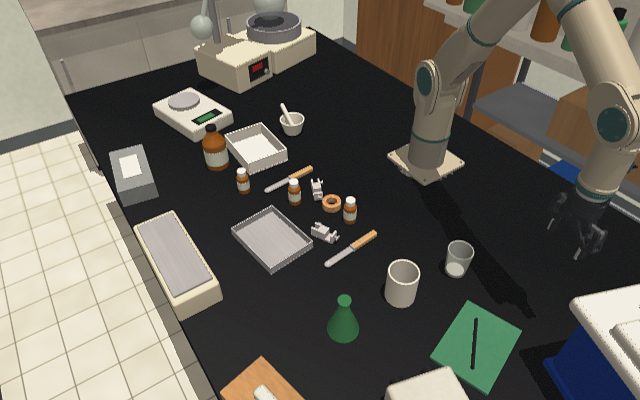

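```bash
cat > h.py <<'E'
from cell import ctrl
import numpy as np, cv2
from scipy.spatial.transform import Rotation as Rn
def cloud(p,mask):
    v,u=np.nonzero(mask&(p['depth']>0)); d=p['depth'][v,u]
    c=np.c_[(u-p['cx'])*d/p['fx'],(v-p['cy'])*d/p['fy'],d]
    return Rn.from_euler('xyz',p['orientation']).apply(c)+p['position']
def rect(P):
    (c,s,a)=cv2.minAreaRect(P[:,:2].astype(np.float32)); return np.round(c),np.round(s),round(a,1)
def look(p,names,zmin=2,sc=.3):
    out={}
    for n in names:
        for r in ctrl.trace(p,n):
            if r['score']<sc: continue
            P=cloud(p,r['pixels']);P=P[P[:,2]>zmin]
            if len(P)<8: continue
            t=P[P[:,2]>np.percentile(P[:,2],95)-8]
            print(n,round(r['score'],2),np.round(r['extent']).astype(int),'n',len(P),'ztop',round(np.percentile(P[:,2],95)),'topmean',np.round(t[:,:2].mean(0)),'rect',rect(P))
            out.setdefault(n,[]).append(P)
    return out
def st():
    s=ctrl.read_state();print('t',round(s['clock'],1),'pos',np.round(s['eef_pos'],1),'R',np.round(s['tool_rot'],3),'q',np.round(s['qpos'],2),'w',round(s['width'],1),'gf',round(s['gripper_force'],1),'F',np.round(s['force'],1));return s
E
python3 - <<'E'
from h import *
p=ctrl.get_image('top')
look(p,['bottle1','boss1','spatula1','crate','tray','jar','corkring','flask','reagent','mortar','beaker'])
cv2.imwrite('pics/crop1.png',cv2.resize(p['img'][150:240,240:400,::-1],None,fx=5,fy=5,interpolation=cv2.INTER_CUBIC))
print('scene');p=ctrl.get_image('scene');look(p,['bottle1','boss1'])
E
```

```text
bottle1 0.74 [293 216  15  15] n 160 ztop 95 topmean [414.  85.] rect (array([412.,  85.]), array([38., 37.]), 46.6)
bottle1 0.6 [400 146  16  22] n 233 ztop 94 topmean [ 628. -237.] rect (array([ 633., -243.]), array([44., 58.]), 44.6)
bottle1 0.46 [353 184  20  13] n 202 ztop 94 topmean [513. -89.] rect (array([514., -87.]), array([46., 42.]), 52.2)
boss1 0.71 [289 181  31  21] n 279 ztop 36 topmean [525.  94.] rect (array([519., 102.]), array([46., 89.]), 23.7)
boss1 0.69 [350 214  31  24] n 255 ztop 36 topmean [427. -86.] rect (array([428., -78.]), array([83., 38.]), 62.5)
boss1 0.54 [192 133  33  27] n 656 ztop 132 topmean [667. 393.] rect (array([666., 398.]), array([93., 79.]), 70.7)
spatula1 0.93 [258 196  13  70] n 453 ztop 23 topmean [454. 188.] rect (array([485., 193.]), array([197.,  24.]), 5.4)
spatula1 0.76 [389 197  13  68] n 442 ztop 22 topmean [ 444. -192.] rect (array([ 474., -190.]), array([201.,  23.]), 4.6)
crate 0.94 [458 191  75  58] n 3590 ztop 55 topmean [ 491. -407.] rect (array([ 493., -403.]), array([214., 161.]), 87.9)
crate 0.7 [351 182  21  13] n 187 zt
[... 917 characters left out ...]
.76 [176 259  28  27] n 576 ztop 92 topmean [287. 422.] rect (array([292., 424.]), array([83., 71.]), 33.9)
scene
bottle1 0.7 [243 181  14  27] n 274 ztop 89 topmean [ 634. -231.] rect (array([ 635., -228.]), array([42., 36.]), 4.1)
bottle1 0.53 [351 208  14  30] n 317 ztop 90 topmean [420.  90.] rect (array([423.,  90.]), array([39., 42.]), 19.9)
boss1 0.65 [318 191  15  26] n 181 ztop 33 topmean [435. -76.] rect (array([433., -81.]), array([108.,  36.]), 58.8)
boss1 0.61 [324 232  27  20] n 307 ztop 32 topmean [531. 101.] rect (array([527., 106.]), array([41., 90.]), 15.4)
boss1 0.38 [295 192  14  29] n 289 ztop 89 topmean [520. -84.] rect (array([ 495., -100.]), array([105.,  41.]), 33.6)
```

View pics/crop1.png

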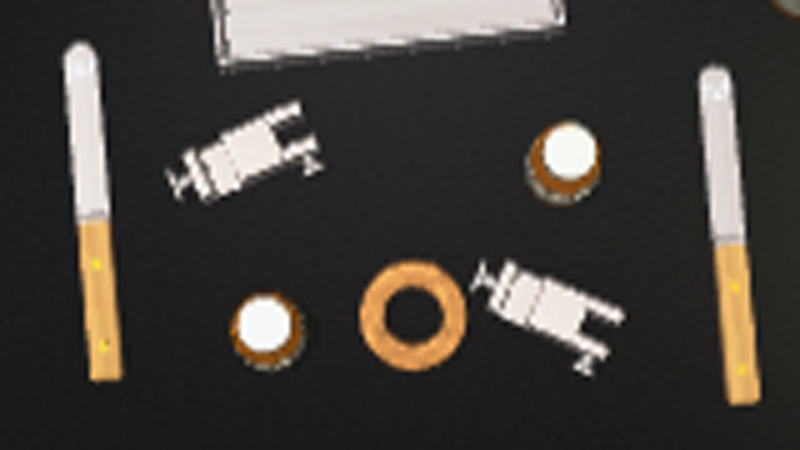

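```bash
cat >> h.py <<'E'
def to(pos,rpy,frm=None):
    """print jog numbers from the present pose (or frm) to pos,rpy"""
    if frm is None: s=ctrl.read_state(); frm=(s['eef_pos'],s['tool_rot'])
    R0=Rn.from_euler('xyz',frm[1]); d=R0.inv().apply(np.array(pos)-frm[0])/300
    w=np.degrees((R0.inv()*Rn.from_euler('xyz',rpy)).as_rotvec())/90
    print('t',np.round(d,3),'w',np.round(w,3),'rows>=',int(np.ceil(max(np.linalg.norm(d)*6,np.linalg.norm(w)*90/8.59))))
    return (np.array(pos),rpy)
def ray(p,u,v,z):
    d=Rn.from_euler('xyz',p['orientation']).apply([(u-p['cx'])/p['fx'],(v-p['cy'])/p['fy'],1]); o=np.array(p['position'])
    return (o+d*(z-o[2])/d[2])[:2]
E
python3 - <<'E'
from h import *
for n in('top','scene'):
    p=ctrl.get_image(n)
    for r in ctrl.trace(p,'bottle1'):
        m=r['pixels']&(p['img'].min(2)>150)
        k,l,s,c=cv2.connectedComponentsWithStats(m.astype(np.uint8))
        for i in range(1,k):
            if s[i,4]>12: print(n,np.round(c[i]),s[i,4],np.round(ray(p,*c[i],90)))
    if n=='top':
        print('bossA',ray(p,291,180.2,32),'bossB',ray(p,352.2,212.4,32))
m=to((416,87,231),(np.pi,0,np.pi/2))
E
```

```text
top [292. 214.] 86 [415.  85.]
top [353. 180.] 81 [513. -89.]
top [404. 140.] 85 [ 629. -237.]
bossA [521.64877286  92.57331571] bossB [425.48854347 -88.75359106]
scene [293. 182.] 46 [519. -85.]
scene [350. 200.] 40 [421.  92.]
scene [241. 171.] 32 [ 635. -230.]
t [-1.229e+00 -1.462e+00  1.000e-03] w [-0.  -0.   0.8] rows>= 12
```

Call:
jog_arm(plan=[{"tx": -0.615,"ty": -0.73,"wz": 0.8,"claw": 0.25},{"tx": -0.615,"ty": -0.73,"wz": 0.8,"claw": 0.25},{"tx": -0.615,"ty": -0.73,"wz": 0.8,"claw": 0.25},{"tx": -0.615,"ty": -0.73,"wz": 0.8,"claw": 0.25},{"tx": -0.615,"ty": -0.73,"wz": 0.8,"claw": 0.25},{"tx": -0.615,"ty": -0.73,"wz": 0.8,"claw": 0.25},{"tx": -0.615,"ty": -0.73,"wz": 0.8,"claw": 0.25},{"tx": -0.615,"ty": -0.73,"wz": 0.8,"claw": 0.25},{"tx": -0.615,"ty": -0.73,"wz": 0.8,"claw": 0.25},{"tx": -0.615,"ty": -0.73,"wz": 0.8,"claw": 0.25},{"tx": -0.615,"ty": -0.73,"wz": 0.8,"claw": 0.25},{"tx": -0.615,"ty": -0.73,"wz": 0.8,"claw": 0.25}])

```text
invalid input at $.plan[0]: expected keys tx, ty, tz, wx, wy, wz, claw
```

```bash
python3 -c "
from h import *
st();to((417,87,231),(np.pi,0,np.pi/2))"
```

```text
t 1.1 pos [201.2 618.1 231.3] R [ 3.142 -0.     2.827] q [-1.32  0.63  0.04  1.52 -0.03  1.   -0.02] w 85.5 gf 0.0 F [-0.4  0.3  0.4]
t [-1.232e+00 -1.461e+00  1.000e-03] w [-0.  -0.   0.8] rows>= 12
```

Call:
jog_arm(plan=[{"tx": -0.615,"ty": -0.73,"tz": 0,"wx": 0,"wy": 0,"wz": 0.8,"claw": 0.25},{"tx": -0.615,"ty": -0.73,"tz": 0,"wx": 0,"wy": 0,"wz": 0.8,"claw": 0.25},{"tx": -0.615,"ty": -0.73,"tz": 0,"wx": 0,"wy": 0,"wz": 0.8,"claw": 0.25},{"tx": -0.615,"ty": -0.73,"tz": 0,"wx": 0,"wy": 0,"wz": 0.8,"claw": 0.25},{"tx": -0.615,"ty": -0.73,"tz": 0,"wx": 0,"wy": 0,"wz": 0.8,"claw": 0.25},{"tx": -0.615,"ty": -0.73,"tz": 0,"wx": 0,"wy": 0,"wz": 0.8,"claw": 0.25},{"tx": -0.615,"ty": -0.73,"tz": 0,"wx": 0,"wy": 0,"wz": 0.8,"claw": 0.25},{"tx": -0.615,"ty": -0.73,"tz": 0,"wx": 0,"wy": 0,"wz": 0.8,"claw": 0.25},{"tx": -0.615,"ty": -0.73,"tz": 0,"wx": 0,"wy": 0,"wz": 0.8,"claw": 0.25},{"tx": -0.615,"ty": -0.73,"tz": 0,"wx": 0,"wy": 0,"wz": 0.8,"claw": 0.25},{"tx": -0.615,"ty": -0.73,"tz": 0,"wx": 0,"wy": 0,"wz": 0.8,"claw": 0.25}])

```text
clock: 2.15
eef_pos: [308.8, 352.9, 231.4]
tool_rot: [3.142, -0.0, 1.572]
force: [0.2, 0.6, -0.1]
width: 64.1
gripper_force: 0.0
```

```bash
python3 -c "
from h import *
st();to((417,87,231),(np.pi,0,np.pi/2))"
```

```text
t 2.1 pos [308.8 352.9 231.4] R [ 3.142 -0.     1.572] q [-1.2   0.4   0.4   2.01 -0.22  0.77 -0.67] w 64.1 gf 0.0 F [ 0.2  0.6 -0.1]
t [-0.887  0.36   0.001] w [ 0.    -0.     0.001] rows>= 6
```

Call:
jog_arm(plan=[{"tx": -0.887,"ty": 0.36,"tz": 0,"wx": 0,"wy": 0,"wz": 0,"claw": 0.25},{"tx": -0.887,"ty": 0.36,"tz": 0,"wx": 0,"wy": 0,"wz": 0,"claw": 0.25},{"tx": -0.887,"ty": 0.36,"tz": 0,"wx": 0,"wy": 0,"wz": 0,"claw": 0.25},{"tx": -0.887,"ty": 0.36,"tz": 0,"wx": 0,"wy": 0,"wz": 0,"claw": 0.25},{"tx": -0.887,"ty": 0.36,"tz": 0,"wx": 0,"wy": 0,"wz": 0,"claw": 0.25},{"tx": -0.887,"ty": 0.36,"tz": 0,"wx": 0,"wy": 0,"wz": 0,"claw": 0.25},{"tx": -0.887,"ty": 0.36,"tz": 0,"wx": 0,"wy": 0,"wz": 0,"claw": 0.25},{"tx": -0.887,"ty": 0.36,"tz": 0.15,"wx": 0,"wy": 0,"wz": 0,"claw": 0.25}])

```text
clock: 2.95
eef_pos: [421.6, 86.8, 189.4]
tool_rot: [3.13, -0.004, 1.569]
force: [1.3, 1.9, -1.3]
width: 64.2
gripper_force: 0.0
```

```bash
python3 -c "
from h import *
st();to((417,87,28),(np.pi,0,np.pi/2))"
```

```text
t 3.0 pos [421.6  86.8 189.4] R [ 3.13  -0.004  1.569] q [-0.56  0.41  0.4   2.17 -0.28  0.6   0.04] w 64.2 gf 0.0 F [ 1.3  1.9 -1.3]
t [-0.001 -0.022  0.538] w [ 0.007 -0.002 -0.001] rows>= 4
```

Call:
jog_arm(plan=[{"tx": 0,"ty": 0,"tz": 0.15,"wx": 0,"wy": 0,"wz": 0,"claw": 0.25},{"tx": 0,"ty": 0,"tz": 0.3,"wx": 0,"wy": 0,"wz": 0,"claw": 0.25},{"tx": 0,"ty": 0,"tz": 0.45,"wx": 0,"wy": 0,"wz": 0,"claw": 0.25},{"tx": 0,"ty": 0,"tz": 0.527,"wx": 0,"wy": 0,"wz": 0,"claw": 0.25},{"tx": 0,"ty": 0,"tz": 0.527,"wx": 0,"wy": 0,"wz": 0,"claw": 0.25},{"tx": 0,"ty": 0,"tz": 0.527,"wx": 0,"wy": 0,"wz": 0,"claw": 1},{"tx": 0,"ty": 0,"tz": 0.527,"wx": 0,"wy": 0,"wz": 0,"claw": 1},{"tx": 0,"ty": 0,"tz": 0.527,"wx": 0,"wy": 0,"wz": 0,"claw": 1},{"tx": 0,"ty": 0,"tz": 0.527,"wx": 0,"wy": 0,"wz": 0,"claw": 1},{"tx": 0,"ty": 0,"tz": 0.527,"wx": 0,"wy": 0,"wz": 0,"claw": 1}])

```text
clock: 3.95
eef_pos: [417.0, 86.8, 28.8]
tool_rot: [3.141, -0.001, 1.57]
force: [0.3, -0.3, -1.6]
width: 40.5
gripper_force: 60.5
```

```bash
python3 -c "
from h import *
st();a=to((417,87,200),(np.pi,0,np.pi/2));a=to((493,-340,200),(np.pi,0,np.pi/2),a);a=to((493,-340,34),(np.pi,0,np.pi/2),a)"
```

```text
t 4.0 pos [417.   86.8  28.8] R [ 3.141e+00 -1.000e-03  1.570e+00] q [-0.46  0.74  0.28  2.28 -0.96  0.23  0.7 ] w 40.5 gf 60.5 F [ 0.3 -0.3 -1.6]
t [ 0.001  0.    -0.571] w [ 0.001 -0.    -0.   ] rows>= 4
t [-1.423  0.253  0.   ] w [0. 0. 0.] rows>= 9
t [ 0.    -0.     0.553] w [0. 0. 0.] rows>= 4
```

Call:
jog_arm(plan=[{"tx": 0,"ty": 0,"tz": -0.1,"wx": 0,"wy": 0,"wz": 0,"claw": 1},{"tx": 0,"ty": 0,"tz": -0.25,"wx": 0,"wy": 0,"wz": 0,"claw": 1},{"tx": 0,"ty": 0,"tz": -0.4,"wx": 0,"wy": 0,"wz": 0,"claw": 1},{"tx": -0.1,"ty": 0.02,"tz": -0.5,"wx": 0,"wy": 0,"wz": 0,"claw": 1},{"tx": -1,"ty": 0.253,"tz": -0.5,"wx": 0,"wy": 0,"wz": 0,"claw": 1},{"tx": -1,"ty": 0.253,"tz": -0.5,"wx": 0,"wy": 0,"wz": 0,"claw": 1},{"tx": -1,"ty": 0.253,"tz": -0.5,"wx": 0,"wy": 0,"wz": 0,"claw": 1},{"tx": -1,"ty": 0.253,"tz": -0.5,"wx": 0,"wy": 0,"wz": 0,"claw": 1},{"tx": -1,"ty": 0.253,"tz": -0.5,"wx": 0,"wy": 0,"wz": 0,"claw": 1},{"tx": -1,"ty": 0.253,"tz": -0.5,"wx": 0,"wy": 0,"wz": 0,"claw": 1},{"tx": -1,"ty": 0.253,"tz": -0.5,"wx": 0,"wy": 0,"wz": 0,"claw": 1}])

```text
clock: 5.05
eef_pos: [492.3, -219.5, 179.0]
tool_rot: [3.14, 0.005, 1.563]
force: [0.4, -0.8, -1.3]
width: 40.6
gripper_force: 61.0
```

```bash
python3 -c "
from h import *
st();a=to((493,-463,178),(np.pi,0,np.pi/2));to((493,-463,36),(np.pi,0,np.pi/2),a)"
```

```text
t 5.0 pos [ 492.3 -219.5  179. ] R [3.14  0.005 1.563] q [-0.08  0.64  0.7   1.9  -0.56  0.81  0.91] w 40.6 gf 61.0 F [ 0.4 -0.8 -1.3]
t [-0.812  0.008  0.007] w [ 0.001  0.003 -0.005] rows>= 5
t [ 0.    -0.     0.473] w [0. 0. 0.] rows>= 3
```

Call:
jog_arm(plan=[{"tx": -0.833,"ty": 0,"tz": 0,"wx": 0,"wy": 0,"wz": 0,"claw": 1},{"tx": -0.833,"ty": 0,"tz": 0,"wx": 0,"wy": 0,"wz": 0,"claw": 1},{"tx": -0.833,"ty": 0,"tz": 0,"wx": 0,"wy": 0,"wz": 0,"claw": 1},{"tx": -0.833,"ty": 0,"tz": 0,"wx": 0,"wy": 0,"wz": 0,"claw": 1},{"tx": -0.833,"ty": 0,"tz": 0,"wx": 0,"wy": 0,"wz": 0,"claw": 1},{"tx": -0.833,"ty": 0,"tz": 0,"wx": 0,"wy": 0,"wz": 0,"claw": 1},{"tx": -0.833,"ty": 0,"tz": 0,"wx": 0,"wy": 0,"wz": 0,"claw": 1},{"tx": -0.833,"ty": 0,"tz": 0.15,"wx": 0,"wy": 0,"wz": 0,"claw": 1},{"tx": -0.833,"ty": 0,"tz": 0.3,"wx": 0,"wy": 0,"wz": 0,"claw": 1},{"tx": -0.833,"ty": 0,"tz": 0.42,"wx": 0,"wy": 0,"wz": 0,"claw": 1},{"tx": -0.833,"ty": 0,"tz": 0.478,"wx": 0,"wy": 0,"wz": 0,"claw": 1},{"tx": -0.833,"ty": 0,"tz": 0.478,"wx": 0,"wy": 0,"wz": 0,"claw": 1}])

```text
clock: 6.25
eef_pos: [492.7, -460.6, 33.8]
tool_rot: [-3.14, -0.003, 1.572]
force: [0.1, -0.4, -0.9]
width: 40.9
gripper_force: 64.3
```

Call:
jog_arm(plan=[{"tx": 0,"ty": 0,"tz": 0,"wx": 0,"wy": 0,"wz": 0,"claw": 1},{"tx": 0,"ty": 0,"tz": 0,"wx": 0,"wy": 0,"wz": 0,"claw": 0.25},{"tx": 0,"ty": 0,"tz": 0,"wx": 0,"wy": 0,"wz": 0,"claw": 0.25},{"tx": 0,"ty": 0,"tz": 0,"wx": 0,"wy": 0,"wz": 0,"claw": 0.25},{"tx": 0,"ty": 0,"tz": -0.1,"wx": 0,"wy": 0,"wz": 0,"claw": 0.25},{"tx": 0,"ty": 0,"tz": -0.25,"wx": 0,"wy": 0,"wz": 0,"claw": 0.25},{"tx": 0,"ty": 0,"tz": -0.4,"wx": 0,"wy": 0,"wz": 0,"claw": 0.25},{"tx": 0,"ty": 0,"tz": -0.5,"wx": 0,"wy": 0,"wz": 0,"claw": 0.25},{"tx": 0,"ty": 0,"tz": -0.5,"wx": 0,"wy": 0,"wz": 0,"claw": 0.25}])

```text
clock: 7.15
eef_pos: [493.8, -466.3, 190.6]
tool_rot: [3.135, 0.007, 1.57]
force: [0.1, -0.5, -0.3]
width: 63.6
gripper_force: 0.0
```

```bash
python3 -c "
from h import *
st();a=to((515,-87,190),(np.pi,0,np.pi/2));to((515,-87,29),(np.pi,0,np.pi/2),a)
p=ctrl.get_image('top');look(p,['bottle1','boss1','spatula1'])"
```

```text
t 7.2 pos [ 493.8 -466.3  190.6] R [3.135 0.007 1.57 ] q [ 0.36  0.8   0.66  1.49 -0.54  1.03  1.16] w 63.6 gf 0.0 F [ 0.1 -0.5 -0.3]
t [ 1.264  0.07  -0.006] w [ 0.004  0.005 -0.001] rows>= 8
t [ 0.    -0.     0.537] w [0. 0. 0.] rows>= 4
bottle1 0.66 [402 146  12  18] n 218 ztop 93 topmean [ 628. -236.] rect (array([ 632., -234.]), array([52., 37.]), 19.1)
bottle1 0.49 [353 183  17  15] n 188 ztop 93 topmean [513. -89.] rect (array([510., -88.]), array([36., 40.]), 2.8)
bottle1 0.45 [259 194  16  71] n 429 ztop 22 topmean [453. 188.] rect (array([487., 192.]), array([201.,  21.]), 5.6)
boss1 0.82 [288 180  28  21] n 257 ztop 36 topmean [524.  94.] rect (array([516., 102.]), array([41., 86.]), 22.9)
boss1 0.78 [349 214  35  22] n 278 ztop 36 topmean [427. -86.] rect (array([428., -78.]), array([87., 46.]), 63.2)
spatula1 0.91 [258 194  14  70] n 377 ztop 22 topmean [452. 187.] rect (array([488., 192.]), array([199.,  20.]), 5.6)
spatula1 0.62 [384 181   9  28] n 188 ztop 16 topmean [ 529. -185.] rect (array([ 527., -187.]), array([89., 23.]), 2.7)
```

Call:
jog_arm(plan=[{"tx": 1,"ty": 0.073,"tz": 0,"wx": 0,"wy": 0,"wz": 0,"claw": 0.25},{"tx": 1,"ty": 0.073,"tz": 0,"wx": 0,"wy": 0,"wz": 0,"claw": 0.25},{"tx": 1,"ty": 0.073,"tz": 0,"wx": 0,"wy": 0,"wz": 0,"claw": 0.25},{"tx": 1,"ty": 0.073,"tz": 0,"wx": 0,"wy": 0,"wz": 0,"claw": 0.25},{"tx": 1,"ty": 0.073,"tz": 0,"wx": 0,"wy": 0,"wz": 0,"claw": 0.25},{"tx": 1,"ty": 0.073,"tz": 0,"wx": 0,"wy": 0,"wz": 0,"claw": 0.25},{"tx": 1,"ty": 0.073,"tz": 0,"wx": 0,"wy": 0,"wz": 0,"claw": 0.25},{"tx": 1,"ty": 0.073,"tz": 0,"wx": 0,"wy": 0,"wz": 0,"claw": 0.25}])

```text
clock: 8.15
eef_pos: [514.1, -161.4, 183.7]
tool_rot: [-3.139, -0.0, 1.574]
force: [0.9, -1.0, 1.1]
width: 64.2
gripper_force: 0.0
```

Call:
jog_arm(plan=[{"tx": 0.253,"ty": 0,"tz": 0,"wx": 0,"wy": 0,"wz": 0,"claw": 0.25},{"tx": 0.253,"ty": 0,"tz": 0,"wx": 0,"wy": 0,"wz": 0,"claw": 0.25},{"tx": 0.253,"ty": 0,"tz": 0,"wx": 0,"wy": 0,"wz": 0,"claw": 0.25},{"tx": 0.253,"ty": 0,"tz": 0.1,"wx": 0,"wy": 0,"wz": 0,"claw": 0.25},{"tx": 0.253,"ty": 0,"tz": 0.25,"wx": 0,"wy": 0,"wz": 0,"claw": 0.25},{"tx": 0.253,"ty": 0,"tz": 0.4,"wx": 0,"wy": 0,"wz": 0,"claw": 0.25},{"tx": 0.253,"ty": 0,"tz": 0.52,"wx": 0,"wy": 0,"wz": 0,"claw": 0.25},{"tx": 0.253,"ty": 0,"tz": 0.52,"wx": 0,"wy": 0,"wz": 0,"claw": 0.25},{"tx": 0.253,"ty": 0,"tz": 0.52,"wx": 0,"wy": 0,"wz": 0,"claw": 1},{"tx": 0.253,"ty": 0,"tz": 0.52,"wx": 0,"wy": 0,"wz": 0,"claw": 1},{"tx": 0.253,"ty": 0,"tz": 0.52,"wx": 0,"wy": 0,"wz": 0,"claw": 1},{"tx": 0.253,"ty": 0,"tz": 0.52,"wx": 0,"wy": 0,"wz": 0,"claw": 1}])

```text
clock: 9.35
eef_pos: [515.5, -87.9, 30.3]
tool_rot: [3.139, 0.001, 1.57]
force: [0.5, -1.3, 4.3]
width: 40.6
gripper_force: 60.7
```

```bash
python3 -c "
from h import *
st();a=to((493,-403,188),(np.pi,0,np.pi/2))"
```

```text
t 9.3 pos [515.5 -87.9  30.3] R [3.139e+00 1.000e-03 1.570e+00] q [-0.19  0.83  0.47  2.03 -0.81  0.48  0.9 ] w 40.6 gf 60.7 F [ 0.5 -1.3  4.3]
t [-1.051 -0.073 -0.525] w [ 0.002  0.    -0.   ] rows>= 8
```

Call:
jog_arm(plan=[{"tx": 0,"ty": 0,"tz": -0.1,"wx": 0,"wy": 0,"wz": 0,"claw": 1},{"tx": 0,"ty": 0,"tz": -0.25,"wx": 0,"wy": 0,"wz": 0,"claw": 1},{"tx": 0,"ty": 0,"tz": -0.4,"wx": 0,"wy": 0,"wz": 0,"claw": 1},{"tx": -0.1,"ty": 0,"tz": -0.52,"wx": 0,"wy": 0,"wz": 0,"claw": 1},{"tx": -1,"ty": -0.073,"tz": -0.52,"wx": 0,"wy": 0,"wz": 0,"claw": 1},{"tx": -1,"ty": -0.073,"tz": -0.52,"wx": 0,"wy": 0,"wz": 0,"claw": 1},{"tx": -1,"ty": -0.073,"tz": -0.52,"wx": 0,"wy": 0,"wz": 0,"claw": 1},{"tx": -1,"ty": -0.073,"tz": -0.52,"wx": 0,"wy": 0,"wz": 0,"claw": 1},{"tx": -1,"ty": -0.073,"tz": -0.52,"wx": 0,"wy": 0,"wz": 0,"claw": 1},{"tx": -1,"ty": -0.073,"tz": -0.52,"wx": 0,"wy": 0,"wz": 0,"claw": 1},{"tx": -1,"ty": -0.073,"tz": -0.52,"wx": 0,"wy": 0,"wz": 0,"claw": 1},{"tx": -1,"ty": -0.073,"tz": -0.52,"wx": 0,"wy": 0,"wz": 0,"claw": 1}])

```text
clock: 10.55
eef_pos: [492.1, -386.9, 184.9]
tool_rot: [3.141, -0.001, 1.57]
force: [0.0, 0.5, -1.5]
width: 40.6
gripper_force: 61.3
```

Call:
jog_arm(plan=[{"tx": -0.055,"ty": 0,"tz": 0,"wx": 0,"wy": 0,"wz": 0,"claw": 1},{"tx": -0.055,"ty": 0,"tz": 0,"wx": 0,"wy": 0,"wz": 0,"claw": 1},{"tx": -0.055,"ty": 0,"tz": 0.15,"wx": 0,"wy": 0,"wz": 0,"claw": 1},{"tx": -0.055,"ty": 0,"tz": 0.3,"wx": 0,"wy": 0,"wz": 0,"claw": 1},{"tx": -0.055,"ty": 0,"tz": 0.42,"wx": 0,"wy": 0,"wz": 0,"claw": 1},{"tx": -0.055,"ty": 0,"tz": 0.5,"wx": 0,"wy": 0,"wz": 0,"claw": 1},{"tx": -0.055,"ty": 0,"tz": 0.5,"wx": 0,"wy": 0,"wz": 0,"claw": 1},{"tx": -0.055,"ty": 0,"tz": 0.5,"wx": 0,"wy": 0,"wz": 0,"claw": 1}])

```text
clock: 11.35
eef_pos: [492.8, -402.0, 34.6]
tool_rot: [-3.141, -0.001, 1.572]
force: [-0.7, -0.1, -1.2]
width: 40.6
gripper_force: 69.3
```

Call:
jog_arm(plan=[{"tx": 0,"ty": 0,"tz": 0,"wx": 0,"wy": 0,"wz": 0,"claw": 1},{"tx": 0,"ty": 0,"tz": 0,"wx": 0,"wy": 0,"wz": 0,"claw": 0.25},{"tx": 0,"ty": 0,"tz": 0,"wx": 0,"wy": 0,"wz": 0,"claw": 0.25},{"tx": 0,"ty": 0,"tz": 0,"wx": 0,"wy": 0,"wz": 0,"claw": 0.25},{"tx": 0,"ty": 0,"tz": -0.1,"wx": 0,"wy": 0,"wz": 0,"claw": 0.25},{"tx": 0,"ty": 0,"tz": -0.25,"wx": 0,"wy": 0,"wz": 0,"claw": 0.25},{"tx": 0,"ty": 0,"tz": -0.4,"wx": 0,"wy": 0,"wz": 0,"claw": 0.25},{"tx": 0,"ty": 0,"tz": -0.5,"wx": 0,"wy": 0,"wz": 0,"claw": 0.25},{"tx": 0,"ty": 0,"tz": -0.5,"wx": 0,"wy": 0,"wz": 0,"claw": 0.25}])

```text
clock: 12.25
eef_pos: [494.0, -406.7, 190.0]
tool_rot: [3.135, 0.006, 1.57]
force: [0.1, -0.4, 0.0]
width: 64.0
gripper_force: 0.0
```

```bash
python3 -c "
from h import *
st();a=to((631,-235,187),(np.pi,0,np.pi/2));to((631,-235,29),(np.pi,0,np.pi/2),a)"
```

```text
t 12.2 pos [ 494.  -406.7  190. ] R [3.135 0.006 1.57 ] q [ 0.26  0.75  0.68  1.61 -0.55  0.97  1.12] w 64.0 gf 0.0 F [ 0.1 -0.4  0. ]
t [0.573 0.456 0.01 ] w [ 0.004  0.004 -0.001] rows>= 5
t [ 0.    -0.     0.527] w [0. 0. 0.] rows>= 4
```

Call:
jog_arm(plan=[{"tx": 0.56,"ty": 0.46,"tz": 0,"wx": 0,"wy": 0,"wz": 0,"claw": 0.25},{"tx": 0.56,"ty": 0.46,"tz": 0,"wx": 0,"wy": 0,"wz": 0,"claw": 0.25},{"tx": 0.56,"ty": 0.46,"tz": 0,"wx": 0,"wy": 0,"wz": 0,"claw": 0.25},{"tx": 0.56,"ty": 0.46,"tz": 0,"wx": 0,"wy": 0,"wz": 0,"claw": 0.25},{"tx": 0.56,"ty": 0.46,"tz": 0,"wx": 0,"wy": 0,"wz": 0,"claw": 0.25},{"tx": 0.56,"ty": 0.46,"tz": 0,"wx": 0,"wy": 0,"wz": 0,"claw": 0.25},{"tx": 0.56,"ty": 0.46,"tz": 0,"wx": 0,"wy": 0,"wz": 0,"claw": 0.25}])

```text
clock: 12.95
eef_pos: [629.1, -237.2, 184.2]
tool_rot: [-3.14, 0.001, 1.569]
force: [0.5, -1.1, 0.3]
width: 64.0
gripper_force: 0.0
```

Call:
jog_arm(plan=[{"tx": 0,"ty": 0,"tz": 0.15,"wx": 0,"wy": 0,"wz": 0,"claw": 0.25},{"tx": 0,"ty": 0,"tz": 0.3,"wx": 0,"wy": 0,"wz": 0,"claw": 0.25},{"tx": 0,"ty": 0,"tz": 0.45,"wx": 0,"wy": 0,"wz": 0,"claw": 0.25},{"tx": 0,"ty": 0,"tz": 0.52,"wx": 0,"wy": 0,"wz": 0,"claw": 0.25},{"tx": 0,"ty": 0,"tz": 0.52,"wx": 0,"wy": 0,"wz": 0,"claw": 0.25},{"tx": 0,"ty": 0,"tz": 0.52,"wx": 0,"wy": 0,"wz": 0,"claw": 1},{"tx": 0,"ty": 0,"tz": 0.52,"wx": 0,"wy": 0,"wz": 0,"claw": 1},{"tx": 0,"ty": 0,"tz": 0.52,"wx": 0,"wy": 0,"wz": 0,"claw": 1},{"tx": 0,"ty": 0,"tz": 0.52,"wx": 0,"wy": 0,"wz": 0,"claw": 1}])

```text
clock: 13.85
eef_pos: [631.2, -237.6, 31.0]
tool_rot: [3.139, 0.002, 1.57]
force: [-0.7, -1.6, 6.8]
width: 40.7
gripper_force: 60.9
```

```bash
python3 -c "
from h import *
st();a=to((493,-343,187),(np.pi,0,np.pi/2))"
```

```text
t 13.8 pos [ 631.2 -237.6   31. ] R [3.139e+00 2.000e-03 1.570e+00] q [ 0.    0.99  0.58  1.59 -0.7   0.78  0.89] w 40.7 gf 60.9 F [-0.7 -1.6  6.8]
t [-0.353 -0.459 -0.521] w [ 0.002  0.001 -0.001] rows>= 5
```

Call:
jog_arm(plan=[{"tx": 0,"ty": 0,"tz": -0.1,"wx": 0,"wy": 0,"wz": 0,"claw": 1},{"tx": 0,"ty": 0,"tz": -0.25,"wx": 0,"wy": 0,"wz": 0,"claw": 1},{"tx": 0,"ty": 0,"tz": -0.4,"wx": 0,"wy": 0,"wz": 0,"claw": 1},{"tx": 0,"ty": -0.1,"tz": -0.52,"wx": 0,"wy": 0,"wz": 0,"claw": 1},{"tx": -0.36,"ty": -0.46,"tz": -0.52,"wx": 0,"wy": 0,"wz": 0,"claw": 1},{"tx": -0.36,"ty": -0.46,"tz": -0.52,"wx": 0,"wy": 0,"wz": 0,"claw": 1},{"tx": -0.36,"ty": -0.46,"tz": -0.52,"wx": 0,"wy": 0,"wz": 0,"claw": 1},{"tx": -0.36,"ty": -0.46,"tz": -0.52,"wx": 0,"wy": 0,"wz": 0,"claw": 1},{"tx": -0.36,"ty": -0.46,"tz": -0.52,"wx": 0,"wy": 0,"wz": 0,"claw": 1},{"tx": -0.36,"ty": -0.46,"tz": -0.52,"wx": 0,"wy": 0,"wz": 0,"claw": 1}])

```text
clock: 14.85
eef_pos: [493.6, -342.6, 184.8]
tool_rot: [3.141, -0.001, 1.572]
force: [-0.6, 0.0, -1.7]
width: 40.5
gripper_force: 61.1
```

Call:
jog_arm(plan=[{"tx": 0,"ty": 0,"tz": 0.15,"wx": 0,"wy": 0,"wz": 0,"claw": 1},{"tx": 0,"ty": 0,"tz": 0.3,"wx": 0,"wy": 0,"wz": 0,"claw": 1},{"tx": 0,"ty": 0,"tz": 0.42,"wx": 0,"wy": 0,"wz": 0,"claw": 1},{"tx": 0,"ty": 0,"tz": 0.5,"wx": 0,"wy": 0,"wz": 0,"claw": 1},{"tx": 0,"ty": 0,"tz": 0.5,"wx": 0,"wy": 0,"wz": 0,"claw": 1},{"tx": 0,"ty": 0,"tz": 0.5,"wx": 0,"wy": 0,"wz": 0,"claw": 1},{"tx": 0,"ty": 0,"tz": 0.5,"wx": 0,"wy": 0,"wz": 0,"claw": 1}])

```text
clock: 15.55
eef_pos: [493.5, -342.9, 34.7]
tool_rot: [3.141, -0.0, 1.572]
force: [-0.8, -0.4, -0.6]
width: 40.3
gripper_force: 71.7
```

Call:
jog_arm(plan=[{"tx": 0,"ty": 0,"tz": 0,"wx": 0,"wy": 0,"wz": 0,"claw": 0.25},{"tx": 0,"ty": 0,"tz": 0,"wx": 0,"wy": 0,"wz": 0,"claw": 0.25},{"tx": 0,"ty": 0,"tz": 0,"wx": 0,"wy": 0,"wz": 0,"claw": 0.25},{"tx": 0,"ty": 0,"tz": -0.1,"wx": 0,"wy": 0,"wz": 0,"claw": 0.25},{"tx": 0,"ty": 0,"tz": -0.25,"wx": 0,"wy": 0,"wz": 0,"claw": 0.25},{"tx": 0,"ty": 0,"tz": -0.4,"wx": 0,"wy": 0,"wz": 0,"claw": 0.25},{"tx": 0,"ty": 0,"tz": -0.5,"wx": 0,"wy": 0,"wz": 0,"claw": 0.25},{"tx": 0,"ty": 0,"tz": -0.5,"wx": 0,"wy": 0,"wz": 0,"claw": 0.25}])

```text
clock: 16.35
eef_pos: [494.2, -346.4, 189.7]
tool_rot: [3.134, 0.005, 1.57]
force: [-0.5, 0.3, -0.0]
width: 64.1
gripper_force: 0.0
```

```bash
python3 - <<'E'
from h import *
st()
p=ctrl.get_image('top');look(p,['bottle1','boss1','spatula1'])
i=cv2.resize(p['img'][110:240,240:400,::-1],None,fx=5,fy=4.6*5/4.6,interpolation=cv2.INTER_CUBIC)[:600]
q=ctrl.get_image('scene')
cv2.imwrite('pics/t2.png',cv2.resize(p['img'][120:240,240:400,::-1],None,fx=5,fy=5,interpolation=cv2.INTER_CUBIC))
cv2.imwrite('pics/s2.png',q['img'][90:330,150:450,::-1].repeat(2,0).repeat(2,1))
E
```

```text
t 16.4 pos [ 494.2 -346.4  189.7] R [3.134 0.005 1.57 ] q [ 0.15  0.7   0.7   1.72 -0.55  0.92  1.07] w 64.1 gf 0.0 F [-0.5  0.3 -0. ]
bottle1 0.48 [485 195  14   9] n 54 ztop 98 topmean [ 481. -468.] rect (array([ 476., -465.]), array([13., 30.]), 32.5)
boss1 0.76 [290 178  26  19] n 240 ztop 36 topmean [523.  96.] rect (array([526., 101.]), array([40., 77.]), 18.0)
spatula1 0.69 [385 174   6  17] n 102 ztop 16 topmean [ 547. -184.] rect (array([ 547., -184.]), array([20., 50.]), 88.2)
spatula1 0.59 [258 193  13  73] n 433 ztop 22 topmean [451. 188.] rect (array([489., 192.]), array([202.,  21.]), 5.6)
```

View pics/s2.png

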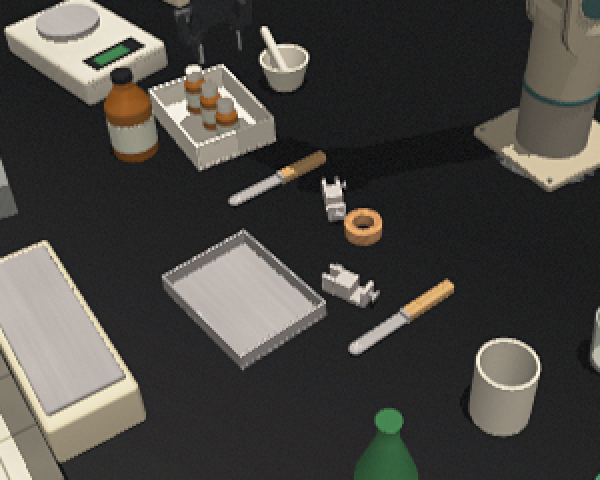

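View pics/t2.png

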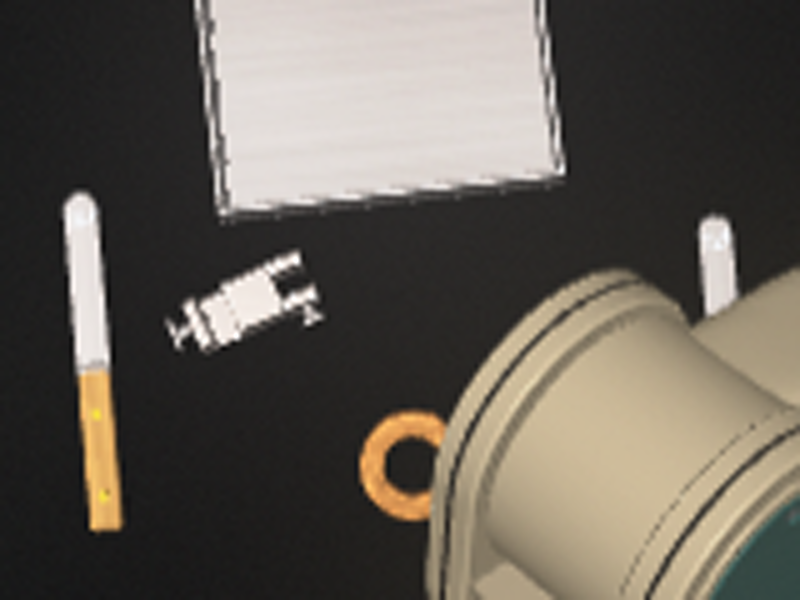

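Call:
jog_arm(plan=[{"tx": 0.75,"ty": 0,"tz": 0,"wx": 0,"wy": 0,"wz": 0,"claw": 0.25},{"tx": 0.75,"ty": 0,"tz": 0,"wx": 0,"wy": 0,"wz": 0,"claw": 0.25},{"tx": 0.75,"ty": 0,"tz": 0,"wx": 0,"wy": 0,"wz": 0,"claw": 0.25},{"tx": 0.75,"ty": 0,"tz": 0,"wx": 0,"wy": 0,"wz": 0,"claw": 0.25},{"tx": 0.75,"ty": 0,"tz": 0,"wx": 0,"wy": 0,"wz": 0,"claw": 0.25},{"tx": 0.75,"ty": 0,"tz": 0,"wx": 0,"wy": 0,"wz": 0,"claw": 0.25}])

```text
clock: 17.2
eef_pos: [491.8, -113.6, 183.1]
tool_rot: [-3.138, -0.003, 1.577]
force: [-0.3, -1.1, -1.1]
width: 63.9
gripper_force: 0.0
```

Call:
jog_arm(plan=[{"tx": 0.713,"ty": 0.103,"tz": 0,"wx": 0,"wy": 0,"wz": -0.256,"claw": 0.25},{"tx": 0.713,"ty": 0.103,"tz": 0,"wx": 0,"wy": 0,"wz": -0.256,"claw": 0.25},{"tx": 0.713,"ty": 0.103,"tz": 0,"wx": 0,"wy": 0,"wz": -0.256,"claw": 0.25},{"tx": 0.713,"ty": 0.103,"tz": 0,"wx": 0,"wy": 0,"wz": -0.256,"claw": 0.25},{"tx": 0.713,"ty": 0.103,"tz": 0,"wx": 0,"wy": 0,"wz": -0.256,"claw": 0.25},{"tx": 0.713,"ty": 0.103,"tz": 0.1,"wx": 0,"wy": 0,"wz": -0.256,"claw": 0.25},{"tx": 0.713,"ty": 0.103,"tz": 0.25,"wx": 0,"wy": 0,"wz": -0.256,"claw": 0.25}])

```text
clock: 17.9
eef_pos: [525.9, 94.5, 110.1]
tool_rot: [3.137, 0.002, 1.973]
force: [0.5, -0.6, 0.6]
width: 64.2
gripper_force: 0.0
```

```bash
python3 - <<'E'
from h import *
st()
p=ctrl.get_image('top');look(p,['boss1'])
p=ctrl.get_image('scene');look(p,['boss1'])
cv2.imwrite('pics/s3.png',cv2.resize(p['img'][150:270,250:410,::-1],None,fx=5,fy=5,interpolation=cv2.INTER_CUBIC))
E
```

```text
t 17.9 pos [525.9  94.5 110.1] R [3.137e+00 2.000e-03 1.973e+00] q [-0.59  0.71  0.56  1.97 -0.61  0.63  0.77] w 64.2 gf 0.0 F [ 0.5 -0.6  0.6]
boss1 0.68 [321 214  21  20] n 269 ztop 31 topmean [424.  -1.] rect (array([424.,   1.]), array([60., 61.]), 89.5)
boss1 0.64 [352 213  32  18] n 249 ztop 37 topmean [426. -87.] rect (array([426., -79.]), array([79., 38.]), 63.9)
boss1 0.49 [386 198  14  65] n 432 ztop 22 topmean [ 438. -192.] rect (array([ 475., -190.]), array([202.,  21.]), 4.0)
boss1 0.76 [325 233  29  22] n 299 ztop 33 topmean [530. 101.] rect (array([525., 107.]), array([39., 90.]), 25.8)
```

View pics/s3.png

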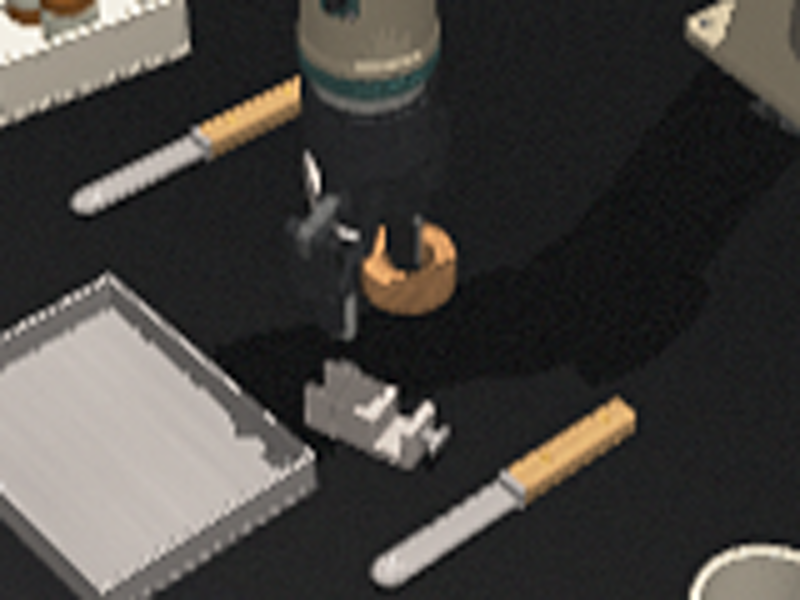

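Call:
jog_arm(plan=[{"tx": 0,"ty": 0,"tz": 0.12,"wx": 0,"wy": 0,"wz": 0,"claw": 0.25},{"tx": 0,"ty": 0,"tz": 0.24,"wx": 0,"wy": 0,"wz": 0,"claw": 0.25},{"tx": 0,"ty": 0,"tz": 0.343,"wx": 0,"wy": 0,"wz": 0,"claw": 0.25},{"tx": 0,"ty": 0,"tz": 0.343,"wx": 0,"wy": 0,"wz": 0,"claw": 0.25},{"tx": 0,"ty": 0,"tz": 0.343,"wx": 0,"wy": 0,"wz": 0,"claw": 1},{"tx": 0,"ty": 0,"tz": 0.343,"wx": 0,"wy": 0,"wz": 0,"claw": 1},{"tx": 0,"ty": 0,"tz": 0.343,"wx": 0,"wy": 0,"wz": 0,"claw": 1},{"tx": 0,"ty": 0,"tz": 0.343,"wx": 0,"wy": 0,"wz": 0,"claw": 1},{"tx": 0,"ty": 0,"tz": 0.343,"wx": 0,"wy": 0,"wz": 0,"claw": 1},{"tx": 0,"ty": 0,"tz": 0.343,"wx": 0,"wy": 0,"wz": 0,"claw": 1}])

```text
clock: 19.1
eef_pos: [525.8, 94.8, 9.5]
tool_rot: [3.137, 0.002, 1.972]
force: [0.3, -0.4, 5.9]
width: 28.6
gripper_force: 60.0
```

```bash
python3 - <<'E'
from h import *
st();y=np.radians
a=to((524,96,126),(np.pi,0,y(113)),((524,96,6),(np.pi,0,y(113))));a=to((671,70,126),(np.pi,0,y(186)),a)
E
```

```text
t 19.1 pos [525.8  94.8   9.5] R [3.137e+00 2.000e-03 1.972e+00] q [-0.48  0.86  0.38  2.   -0.75  0.42  0.89] w 28.6 gf 60.0 F [ 0.3 -0.4  5.9]
t [ 0.   0.  -0.4] w [0. 0. 0.] rows>= 3
t [-0.271  0.417  0.   ] w [ 0.     0.    -0.811] rows>= 9
```

Call:
jog_arm(plan=[{"tx": 0,"ty": 0,"tz": -0.1,"wx": 0,"wy": 0,"wz": 0,"claw": 1},{"tx": 0,"ty": 0,"tz": -0.25,"wx": 0,"wy": 0,"wz": 0,"claw": 1},{"tx": -0.05,"ty": 0.08,"tz": -0.4,"wx": 0,"wy": 0,"wz": -0.1,"claw": 1},{"tx": -0.271,"ty": 0.417,"tz": -0.4,"wx": 0,"wy": 0,"wz": -0.811,"claw": 1},{"tx": -0.271,"ty": 0.417,"tz": -0.4,"wx": 0,"wy": 0,"wz": -0.811,"claw": 1},{"tx": -0.271,"ty": 0.417,"tz": -0.4,"wx": 0,"wy": 0,"wz": -0.811,"claw": 1},{"tx": -0.271,"ty": 0.417,"tz": -0.4,"wx": 0,"wy": 0,"wz": -0.811,"claw": 1},{"tx": -0.271,"ty": 0.417,"tz": -0.4,"wx": 0,"wy": 0,"wz": -0.811,"claw": 1},{"tx": -0.271,"ty": 0.417,"tz": -0.4,"wx": 0,"wy": 0,"wz": -0.811,"claw": 1},{"tx": -0.271,"ty": 0.417,"tz": -0.4,"wx": 0,"wy": 0,"wz": -0.811,"claw": 1},{"tx": -0.271,"ty": 0.417,"tz": -0.4,"wx": 0,"wy": 0,"wz": -0.811,"claw": 1},{"tx": -0.271,"ty": 0.417,"tz": -0.4,"wx": 0,"wy": 0,"wz": -0.811,"claw": 1}])

```text
clock: 20.3
eef_pos: [670.5, 68.6, 128.4]
tool_rot: [-3.141, 0.001, -3.037]
force: [-1.0, -0.6, -1.9]
width: 28.9
gripper_force: 60.1
```

```bash
python3 - <<'E'
from h import *
st();y=np.radians
to((671,70,14),(np.pi,0,y(186)))
E
```

```text
t 20.3 pos [670.5  68.6 128.4] R [-3.141e+00  1.000e-03 -3.037e+00] q [-0.28  0.79  0.24  1.54 -0.23  0.84  1.72] w 28.9 gf 60.1 F [-1.  -0.6 -1.9]
t [-0.002  0.005  0.381] w [-0.     0.001 -0.   ] rows>= 3
```

Call:
jog_arm(plan=[{"tx": 0,"ty": 0,"tz": 0.12,"wx": 0,"wy": 0,"wz": 0,"claw": 1},{"tx": 0,"ty": 0,"tz": 0.24,"wx": 0,"wy": 0,"wz": 0,"claw": 1},{"tx": 0,"ty": 0,"tz": 0.32,"wx": 0,"wy": 0,"wz": 0,"claw": 1},{"tx": 0,"ty": 0,"tz": 0.378,"wx": 0,"wy": 0,"wz": 0,"claw": 1},{"tx": 0,"ty": 0,"tz": 0.378,"wx": 0,"wy": 0,"wz": 0,"claw": 1},{"tx": 0,"ty": 0,"tz": 0.378,"wx": 0,"wy": 0,"wz": 0,"claw": 1},{"tx": 0,"ty": 0,"tz": 0.378,"wx": 0,"wy": 0,"wz": 0,"claw": 0.4},{"tx": 0,"ty": 0,"tz": 0.378,"wx": 0,"wy": 0,"wz": 0,"claw": 0.4},{"tx": 0,"ty": 0,"tz": 0.378,"wx": 0,"wy": 0,"wz": 0,"claw": 0.4},{"tx": 0,"ty": 0,"tz": 0.25,"wx": 0,"wy": 0,"wz": 0,"claw": 0.4},{"tx": 0,"ty": 0,"tz": 0.1,"wx": 0,"wy": 0,"wz": 0,"claw": 0.25},{"tx": 0,"ty": 0,"tz": 0,"wx": 0,"wy": 0,"wz": 0,"claw": 0.25}])

```text
clock: 21.5
eef_pos: [671.7, 68.8, 130.0]
tool_rot: [-3.141, 0.003, -3.037]
force: [0.6, 0.1, 0.0]
width: 64.0
gripper_force: 0.0
```

```bash
python3 - <<'E'
from h import *
st();y=np.radians
p=ctrl.get_image('top');look(p,['boss1','spatula1'])
to((427,-85,126),(np.pi,0,y(66)),((671,70,127),(np.pi,0,y(186))))
p=ctrl.get_image('scene');look(p,['boss1','spatula1'])
E
```

```text
t 21.5 pos [671.7  68.8 130. ] R [-3.141e+00  3.000e-03 -3.037e+00] q [-0.28  0.79  0.25  1.54 -0.23  0.84  1.73] w 64.0 gf 0.0 F [0.6 0.1 0. ]
boss1 0.84 [350 212  34  19] n 270 ztop 36 topmean [428. -84.] rect (array([432., -79.]), array([87., 38.]), 61.7)
spatula1 0.57 [387 199  12  68] n 446 ztop 23 topmean [ 437. -192.] rect (array([ 475., -190.]), array([202.,  21.]), 4.4)
t [ 0.863 -0.429  0.003] w [ 0.    -0.     1.333] rows>= 14
boss1 0.76 [318 191  13  24] n 181 ztop 33 topmean [435. -76.] rect (array([437., -75.]), array([93., 36.]), 58.8)
boss1 0.65 [280 246  28  20] n 351 ztop 36 topmean [673.  72.] rect (array([662.,  58.]), array([96., 59.]), 4.3)
spatula1 0.68 [352 252  51  38] n 364 ztop 18 topmean [462. 194.] rect (array([494., 196.]), array([201.,  22.]), 5.3)
spatula1 0.57 [299 176  27  17] n 148 ztop 19 topmean [ 437. -186.] rect (array([ 438., -186.]), array([ 27., 118.]), 90.0)
```

Call:
jog_arm(plan=[{"tx": 0.856,"ty": -0.426,"tz": 0,"wx": 0,"wy": 0,"wz": 0.68,"claw": 0.25},{"tx": 0.856,"ty": -0.426,"tz": 0,"wx": 0,"wy": 0,"wz": 0.68,"claw": 0.25},{"tx": 0.856,"ty": -0.426,"tz": 0,"wx": 0,"wy": 0,"wz": 0.68,"claw": 0.25},{"tx": 0.856,"ty": -0.426,"tz": 0,"wx": 0,"wy": 0,"wz": 0.68,"claw": 0.25},{"tx": 0.856,"ty": -0.426,"tz": 0,"wx": 0,"wy": 0,"wz": 0.68,"claw": 0.25},{"tx": 0.856,"ty": -0.426,"tz": 0,"wx": 0,"wy": 0,"wz": 0.68,"claw": 0.25},{"tx": 0.856,"ty": -0.426,"tz": 0,"wx": 0,"wy": 0,"wz": 0.68,"claw": 0.25},{"tx": 0.856,"ty": -0.426,"tz": 0,"wx": 0,"wy": 0,"wz": 0.68,"claw": 0.25},{"tx": 0.856,"ty": -0.426,"tz": 0,"wx": 0,"wy": 0,"wz": 0.68,"claw": 0.25},{"tx": 0.856,"ty": -0.426,"tz": 0,"wx": 0,"wy": 0,"wz": 0.68,"claw": 0.25}])

```text
clock: 22.8
eef_pos: [429.0, -84.4, 126.5]
tool_rot: [-3.141, -0.0, 2.182]
force: [0.0, -0.3, -0.0]
width: 63.6
gripper_force: 0.0
```

Call:
jog_arm(plan=[{"tx": 0,"ty": 0,"tz": 0,"wx": 0,"wy": 0,"wz": 0.676,"claw": 0.25},{"tx": 0,"ty": 0,"tz": 0,"wx": 0,"wy": 0,"wz": 0.676,"claw": 0.25},{"tx": 0,"ty": 0,"tz": 0,"wx": 0,"wy": 0,"wz": 0.676,"claw": 0.25},{"tx": 0,"ty": 0,"tz": 0,"wx": 0,"wy": 0,"wz": 0.676,"claw": 0.25},{"tx": 0,"ty": 0,"tz": 0,"wx": 0,"wy": 0,"wz": 0.676,"claw": 0.25},{"tx": 0,"ty": 0,"tz": 0,"wx": 0,"wy": 0,"wz": 0.676,"claw": 0.25},{"tx": 0,"ty": 0,"tz": 0,"wx": 0,"wy": 0,"wz": 0.676,"claw": 0.25},{"tx": 0,"ty": 0,"tz": 0,"wx": 0,"wy": 0,"wz": 0.676,"claw": 0.25},{"tx": 0,"ty": 0,"tz": 0.1,"wx": 0,"wy": 0,"wz": 0.676,"claw": 0.25},{"tx": 0,"ty": 0,"tz": 0.15,"wx": 0,"wy": 0,"wz": 0.676,"claw": 0.25}])

```text
clock: 23.8
eef_pos: [428.4, -84.2, 80.6]
tool_rot: [-3.141, -0.0, 1.123]
force: [0.3, 0.4, 0.9]
width: 64.1
gripper_force: 0.0
```

```bash
python3 - <<'E'
from h import *
st()
p=ctrl.get_image('top');look(p,['boss1','spatula1'])
p=ctrl.get_image('scene');look(p,['boss1','spatula1'])
E
```

```text
t 23.8 pos [428.4 -84.2  80.6] R [-3.141 -0.     1.123] q [-0.3   0.71  0.65  2.24 -0.96  0.5   0.67] w 64.1 gf 0.0 F [0.3 0.4 0.9]
boss1 0.66 [302 137  16  28] n 252 ztop 40 topmean [664.  66.] rect (array([660.,  61.]), array([90., 39.]), 5.6)
spatula1 0.68 [387 198  15  68] n 405 ztop 23 topmean [ 430. -191.] rect (array([ 474., -165.]), array([201.,  80.]), 0.8)
spatula1 0.53 [258 174  10  33] n 180 ztop 18 topmean [541. 194.] rect (array([491., 171.]), array([209.,  41.]), 25.2)
boss1 0.8 [280 245  26  20] n 355 ztop 36 topmean [673.  71.] rect (array([662.,  58.]), array([96., 56.]), 7.3)
boss1 0.7 [316 191  14  22] n 178 ztop 32 topmean [436. -75.] rect (array([436., -76.]), array([92., 36.]), 58.7)
spatula1 0.71 [351 251  52  36] n 354 ztop 18 topmean [464. 194.] rect (array([494., 196.]), array([201.,  22.]), 4.7)
```

Boss B is unmoved; descend and grip.

Call:
jog_arm(plan=[{"tx": 0,"ty": 0,"tz": 0.12,"wx": 0,"wy": 0,"wz": 0,"claw": 0.25},{"tx": 0,"ty": 0,"tz": 0.2,"wx": 0,"wy": 0,"wz": 0,"claw": 0.25},{"tx": 0,"ty": 0,"tz": 0.25,"wx": 0,"wy": 0,"wz": 0,"claw": 0.25},{"tx": 0,"ty": 0,"tz": 0.25,"wx": 0,"wy": 0,"wz": 0,"claw": 0.25},{"tx": 0,"ty": 0,"tz": 0.25,"wx": 0,"wy": 0,"wz": 0,"claw": 1},{"tx": 0,"ty": 0,"tz": 0.25,"wx": 0,"wy": 0,"wz": 0,"claw": 1},{"tx": 0,"ty": 0,"tz": 0.25,"wx": 0,"wy": 0,"wz": 0,"claw": 1},{"tx": 0,"ty": 0,"tz": 0.25,"wx": 0,"wy": 0,"wz": 0,"claw": 1},{"tx": 0,"ty": 0,"tz": 0.25,"wx": 0,"wy": 0,"wz": 0,"claw": 1},{"tx": 0,"ty": 0,"tz": 0.25,"wx": 0,"wy": 0,"wz": 0,"claw": 1}])

```text
clock: 25.1
eef_pos: [429.2, -85.6, 8.1]
tool_rot: [3.139, 0.001, 1.117]
force: [0.5, -1.3, 6.5]
width: 29.0
gripper_force: 59.1
```

```bash
python3 - <<'E'
from h import *
st();y=np.radians
to((663,-28,127),(np.pi,0,y(6)),((429,-84,127),(np.pi,0,y(64))))
E
```

```text
t 25.1 pos [429.2 -85.6   8.1] R [3.139e+00 1.000e-03 1.117e+00] q [-0.07  0.8   0.29  2.25 -1.1   0.23  0.78] w 29.0 gf 59.1 F [ 0.5 -1.3  6.5]
t [0.51  0.619 0.   ] w [-0.    -0.     0.644] rows>= 7
```

Call:
jog_arm(plan=[{"tx": 0,"ty": 0,"tz": -0.1,"wx": 0,"wy": 0,"wz": 0,"claw": 1},{"tx": 0,"ty": 0,"tz": -0.25,"wx": 0,"wy": 0,"wz": 0,"claw": 1},{"tx": 0.05,"ty": 0.06,"tz": -0.4,"wx": 0,"wy": 0,"wz": 0,"claw": 1},{"tx": 0.51,"ty": 0.619,"tz": -0.4,"wx": 0,"wy": 0,"wz": 0.644,"claw": 1},{"tx": 0.51,"ty": 0.619,"tz": -0.4,"wx": 0,"wy": 0,"wz": 0.644,"claw": 1},{"tx": 0.51,"ty": 0.619,"tz": -0.4,"wx": 0,"wy": 0,"wz": 0.644,"claw": 1},{"tx": 0.51,"ty": 0.619,"tz": -0.4,"wx": 0,"wy": 0,"wz": 0.644,"claw": 1},{"tx": 0.51,"ty": 0.619,"tz": -0.4,"wx": 0,"wy": 0,"wz": 0.644,"claw": 1},{"tx": 0.51,"ty": 0.619,"tz": -0.4,"wx": 0,"wy": 0,"wz": 0.644,"claw": 1},{"tx": 0.51,"ty": 0.619,"tz": -0.4,"wx": 0,"wy": 0,"wz": 0.644,"claw": 1},{"tx": 0.51,"ty": 0.619,"tz": -0.4,"wx": 0,"wy": 0,"wz": 0.644,"claw": 1},{"tx": 0.51,"ty": 0.619,"tz": -0.4,"wx": 0,"wy": 0,"wz": 0.644,"claw": 1}])

```text
clock: 26.3
eef_pos: [662.2, -28.5, 127.2]
tool_rot: [3.141, -0.0, 0.108]
force: [0.0, -0.3, -3.3]
width: 28.7
gripper_force: 59.9
```

```bash
python3 - <<'E'
from h import *
st();y=np.radians
to((663,-28,12.5),(np.pi,0,y(6)))
E
```

```text
t 26.3 pos [662.2 -28.5 127.2] R [ 3.141 -0.     0.108] q [-0.5   1.    1.01  1.59 -0.93  1.1  -0.71] w 28.7 gf 59.9 F [ 0.  -0.3 -3.3]
t [ 0.003 -0.001  0.382] w [ 0.    -0.     0.002] rows>= 3
```

Call:
jog_arm(plan=[{"tx": 0,"ty": 0,"tz": 0.12,"wx": 0,"wy": 0,"wz": 0,"claw": 1},{"tx": 0,"ty": 0,"tz": 0.24,"wx": 0,"wy": 0,"wz": 0,"claw": 1},{"tx": 0,"ty": 0,"tz": 0.32,"wx": 0,"wy": 0,"wz": 0,"claw": 1},{"tx": 0,"ty": 0,"tz": 0.38,"wx": 0,"wy": 0,"wz": 0,"claw": 1},{"tx": 0,"ty": 0,"tz": 0.38,"wx": 0,"wy": 0,"wz": 0,"claw": 1},{"tx": 0,"ty": 0,"tz": 0.38,"wx": 0,"wy": 0,"wz": 0,"claw": 1},{"tx": 0,"ty": 0,"tz": 0.38,"wx": 0,"wy": 0,"wz": 0,"claw": 0.4},{"tx": 0,"ty": 0,"tz": 0.38,"wx": 0,"wy": 0,"wz": 0,"claw": 0.4},{"tx": 0,"ty": 0,"tz": 0.38,"wx": 0,"wy": 0,"wz": 0,"claw": 0.4},{"tx": 0,"ty": 0,"tz": 0.25,"wx": 0,"wy": 0,"wz": 0,"claw": 0.4},{"tx": 0,"ty": 0,"tz": 0.1,"wx": 0,"wy": 0,"wz": 0,"claw": 0.25},{"tx": 0,"ty": 0,"tz": -0.05,"wx": 0,"wy": 0,"wz": 0,"claw": 0.25}])

```text
clock: 27.5
eef_pos: [662.0, -29.2, 143.3]
tool_rot: [3.141, 0.001, 0.104]
force: [0.3, -0.7, 0.1]
width: 64.4
gripper_force: 0.0
```

```bash
python3 - <<'E'
from h import *
st()
p=ctrl.get_image('top');look(p,['boss1','spatula1','jar']);cv2.imwrite('pics/t4.png',p['img'][:,:,::-1])
q=ctrl.get_image('scene');look(q,['boss1','spatula1','jar']);
cv2.imwrite('pics/s4.png',np.hstack([q['img'][130:370,200:440,::-1].repeat(2,0).repeat(2,1),cv2.resize(p['img'][80:240,240:400,::-1],(320,480))[:, :320]]))
E
```

```text
t 27.5 pos [662.  -29.2 143.3] R [3.141e+00 1.000e-03 1.040e-01] q [-0.5   0.97  1.    1.58 -0.89  1.11 -0.74] w 64.4 gf 0.0 F [ 0.3 -0.7  0.1]
boss1 0.58 [331 136  16  22] n 183 ztop 42 topmean [653. -33.] rect (array([659., -29.]), array([70., 36.]), 1.5)
boss1 0.54 [303 146   6  11] n 42 ztop 40 topmean [630.  57.] rect (array([630.,  56.]), array([15., 31.]), 58.2)
spatula1 0.84 [387 199  11  68] n 444 ztop 22 topmean [ 445. -192.] rect (array([ 473., -191.]), array([197.,  24.]), 4.1)
spatula1 0.64 [261 205  10  44] n 288 ztop 24 topmean [435. 184.] rect (array([422., 168.]), array([163.,  74.]), 35.9)
boss1 0.8 [266 225  25  27] n 283 ztop 37 topmean [664. -25.] rect (array([665., -24.]), array([105.,  61.]), 26.3)
boss1 0.69 [281 247  28  21] n 334 ztop 36 topmean [673.  72.] rect (array([661.,  64.]), array([96., 46.]), 5.4)
spatula1 0.62 [293 179  36  23] n 209 ztop 19 topmean [ 437. -187.] rect (array([ 460., -188.]), array([157.,  27.]), 4.0)
jar 0.83 [403 286  36  45] n 1318 ztop 103 topmean [479. 404.] rect (array([441., 387.]), array([167.,  81.]), 19.9)
```

View pics/s4.png

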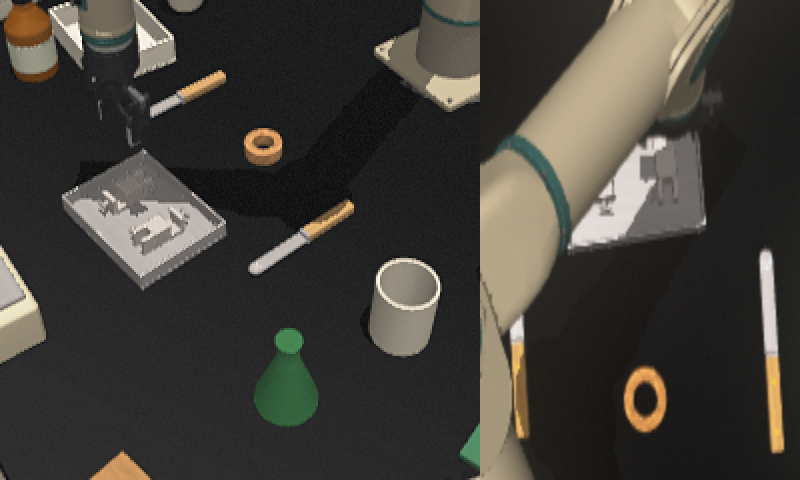

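```bash
cat > kin.py <<'E'
from h import *
from itertools import product
from scipy.optimize import least_squares
D=[([201.2,618.1,231.3],[3.142,0,2.827],[-1.322,.628,.038,1.517,-.027,.996,-.02]),
([308.8,352.9,231.4],[3.142,0,1.572],[-1.2,.4,.4,2.01,-.22,.77,-.67]),
([417,86.8,28.8],[3.141,-.001,1.57],[-.46,.74,.28,2.28,-.96,.23,.7]),
([492.3,-219.5,179],[3.14,.005,1.563],[-.08,.64,.7,1.9,-.56,.81,.91]),
([493.8,-466.3,190.6],[3.135,.007,1.57],[.36,.8,.66,1.49,-.54,1.03,1.16]),
([631.2,-237.6,31],[3.139,.002,1.57],[0,.99,.58,1.59,-.7,.78,.89]),
([670.5,68.6,128.4],[-3.141,.001,-3.037],[-.28,.79,.24,1.54,-.23,.84,1.72]),
([429.2,-85.6,8.1],[3.139,.001,1.117],[-.07,.8,.29,2.25,-1.1,.23,.78]),
([662.2,-28.5,127.2],[3.141,0,.108],[-.5,1,1.01,1.59,-.93,1.1,-.71])]
AX='zyzyzyz'
def chain(q,s):
    R=[Rn.identity()]
    for a,qi,si in zip(AX,q,s): R.append(R[-1]*Rn.from_euler(a,si*qi))
    return R
def fit():
    best=None
    for s in product((1,-1),repeat=7):
        E=[chain(q,s)[7].inv()*Rn.from_euler('xyz',r) for _,r,q in D]
        m=Rn.concatenate(E).mean(); e=np.mean([(m.inv()*x).magnitude() for x in E])
        if best is None or e<best[0]: best=(e,s,m)
    return best
def fk(q,s,L,m):
    R=chain(q,s); L=np.reshape(L,(4,3))
    return R[1].apply(L[0])+R[3].apply(L[1])+R[5].apply(L[2])+R[7].apply(L[3]),R[7]*m
e,S,M=fit()
f=least_squares(lambda L:np.concatenate([fk(q,S,L,M)[0]-p for p,_,q in D]),np.r_[0,0,300,0,0,400,0,0,400,0,0,200.],
  ) if 0 else least_squares(lambda L:np.r_[np.concatenate([fk(q,S,L,M)[0]-p for p,_,q in D]),.02*(L-np.r_[0,0,300,0,0,400,0,0,400,0,0,200.])],np.r_[0,0,300,0,0,400,0,0,400,0,0,200.])
L=f.x
LO=np.array([-3.06,-.37,-1.25,.18,-1.1,.23,-2.94]);HI=np.array([3.06,2.12,1.32,2.47,4.24,1.98,2.94])
def ik(pos,R,q0,w=.02):
    q0=np.clip(q0,LO+.02,HI-.02)
    g=lambda q:np.r_[(fk(q,S,L,M)[0]-pos)/100,(fk(q,S,L,M)[1].inv()*R).as_rotvec()*3,w*(q-q0)]
    r=least_squares(g,q0,bounds=(LO+.01,HI-.01)); P,RR=fk(r.x,S,L,M)
    return r.x,np.linalg.norm(P-pos),np.degrees((RR.inv()*R).magnitude())
if __name__=='__main__':
    print(e,S,M.as_euler('xyz')); print(np.round(L.reshape(4,3),1),np.abs(f.fun[:27]).max())
E
python3 kin.py
```

```text
0.007201786299616861 (-1, 1, -1, 1, -1, 1, -1) [ 1.22871793e-04 -9.87751419e-04  1.57256416e+00]
[[-1.800e+00 -1.130e+01  2.297e+02]
 [-1.500e+00 -1.880e+01  5.597e+02]
 [ 5.000e-01  2.800e+00  3.861e+02]
 [ 1.600e+00 -7.000e-01  2.414e+02]] 1.8249843026715666
```

```bash
cat > search.py <<'E'
from kin import *
def ori(h,a,sg):
    H=np.array([np.cos(h),np.sin(h),0]);Z=np.array([0,0,1.])
    t=np.cos(a)*H-np.sin(a)*Z; b=np.sin(a)*H+np.cos(a)*Z
    return Rn.from_matrix(np.c_[sg*b,np.cross(t,sg*b),t]),t,b
J=np.array([479,400,0.])
def tcp(h,a,sg,butt,g=38):
    R,t,b=ori(h,a,sg); return butt+(g+50)*b+5*t,R
if __name__=='__main__':
  from math import pi
  # pick: spatula2 grip near (490,-190), b along 4deg; sg=+1: yaw=4deg, sg=-1: yaw=184
  for sg in(1,-1):
    for hd in range(-180,180,20):
      h=np.radians(hd)
      q=ik(np.array([500,340,330.]),ori(h,pi/2,sg)[0],np.array([-.8,.5,.2,1.7,-.2,.9,0 ]),.05)
      if q[1]>3 or q[2]>3: continue
      q=q[0];ok=True;res=[]
      for k in range(1,13):
        a=pi/2-k*np.radians(75)/12
        p,R=tcp(h,a,sg,J+[0,0,130]); q,e1,e2=ik(p,R,q)
        if e1>4 or e2>3: break
        res=[round(90-k*75/12)]
      al=np.radians(res[0]) if res else None
      if al is not None and al<np.radians(45):
        p,R=tcp(h,al,sg,J+[0,0,25]-30*np.tan(al)*np.array([np.cos(h),np.sin(h),0])); q,e1,e2=ik(p,R,q)
        print(sg,hd,'min alpha',res,'low',round(e1,1),round(e2,1),np.round(q,2))
E
python3 search.py
```

```text
1 -180 min alpha [15] low 0.0 0.0 [-0.38  1.23 -0.43  1.12 -0.37  1.9   0.88]
1 -160 min alpha [28] low 0.0 0.0 [-0.36  1.23 -0.71  1.13  0.09  1.89  0.89]
1 -140 min alpha [34] low 0.0 0.0 [-0.76  1.11  0.06  1.18 -0.06  1.84  1.58]
1 -120 min alpha [28] low 0.0 0.0 [-1.13  1.27  0.8   1.16 -0.2   1.89  2.27]
1 -100 min alpha [15] low 0.0 0.0 [-1.12  1.25  0.51  1.14  0.27  1.89  2.26]
1 -80 min alpha [15] low 0.0 0.0 [-1.    1.13  0.04  1.31  0.74  1.81  2.07]
1 -40 min alpha [28] low 0.0 0.0 [-1.65  1.43  1.3   1.78 -0.36  0.59 -2.93]
1 -20 min alpha [28] low 2.3 1.0 [-1.69  1.42  1.31  1.94 -0.99  0.24 -2.15]
1 100 min alpha [15] low 0.0 0.0 [ 0.25  1.34 -1.16  1.92 -1.03  0.25  0.99]
1 120 min alpha [15] low 0.0 0.0 [-0.04  1.1  -0.62  1.72 -1.    0.95  0.95]
1 140 min alpha [15] low 0.0 0.0 [-0.18  1.12 -0.46  1.5  -0.78  1.32  0.86]
1 160 min alpha [15] low 0.0 0.0 [-0.31  1.16 -0.37  1.3  -0.61  1.64  0.87]
-1 -180 min alpha [15] low 0.0 0.0 [-0.38  1.23 -0.42  1.13 -0.38  1.89 -2.25]
-1 -160 min alpha [28] low 0.0 0.0 [-0.36  1.23 -0.7   1.13  0.09  1.89 -2.24]
-1 -140 min a
[... 531 characters left out ...]
.95]
-1 0 min alpha [15] low 0.0 0.0 [-1.28  1.    0.35  2.12  2.08  1.03 -1.67]
-1 20 min alpha [15] low 0.0 0.0 [-0.74  0.96 -0.29  2.24  2.54  1.48 -1.39]
-1 40 min alpha [15] low 0.0 0.0 [-0.21  1.14 -0.85  2.29  2.99  1.46 -0.81]
-1 60 min alpha [15] low 0.0 0.0 [ 0.11  1.31 -1.14  2.24  3.2   0.99 -0.43]
-1 80 min alpha [15] low 0.0 0.0 [ 0.21  1.31 -1.13  2.11  3.58  0.47 -0.62]
-1 100 min alpha [28] low 6.9 2.6 [ 0.22  1.3  -1.24  1.86  0.38  0.24  2.66]
-1 120 min alpha [15] low 0.0 0.0 [-0.09  1.07 -0.51  1.73 -1.07  1.01 -2.13]
-1 140 min alpha [15] low 0.0 0.0 [-0.45  1.07  0.04  1.52 -1.08  1.59 -2.05]
-1 160 min alpha [15] low 0.0 0.0 [-0.59  1.15  0.22  1.32 -0.93  1.89 -1.97]
```

```bash
python3 - <<'E'
from search import *
s=st();y=np.radians
a=to((458,-190,110),(np.pi,0,y(4.7)),((663,-28,142),(np.pi,0,y(6))))
for p in((458,-190,110),(458,-190,4)): print(ik(np.array(p),Rn.from_euler('xyz',(np.pi,0,y(4.7))),s['qpos']))
E
```

```text
t 27.9 pos [661.5 -28.6 140.3] R [-3.141e+00  2.000e-03  1.050e-01] q [-0.5   0.97  1.    1.58 -0.89  1.1  -0.74] w 64.1 gf 0.0 F [-0.5 -0.4  0.5]
t [-0.736  0.466  0.107] w [ 0.    -0.     0.014] rows>= 6
(array([-0.23299693,  0.81173769,  0.92739995,  2.06996278, -0.97344021,
        0.77877993, -0.1699909 ]), np.float64(0.01578567870338955), np.float64(0.004132801691821637))
(array([-0.00635062,  0.8868366 ,  0.53117542,  2.10266035, -1.09      ,
        0.45901982, -0.0944191 ]), np.float64(0.03816216608074588), np.float64(0.011677838460902125))
```

Call:
jog_arm(plan=[{"tx": -0.736,"ty": 0.466,"tz": 0.107,"wx": 0,"wy": 0,"wz": 0.014,"claw": 0.3},{"tx": -0.736,"ty": 0.466,"tz": 0.107,"wx": 0,"wy": 0,"wz": 0.014,"claw": 0.3},{"tx": -0.736,"ty": 0.466,"tz": 0.107,"wx": 0,"wy": 0,"wz": 0.014,"claw": 0.3},{"tx": -0.736,"ty": 0.466,"tz": 0.107,"wx": 0,"wy": 0,"wz": 0.014,"claw": 0.3},{"tx": -0.736,"ty": 0.466,"tz": 0.107,"wx": 0,"wy": 0,"wz": 0.014,"claw": 0.3},{"tx": -0.736,"ty": 0.466,"tz": 0.107,"wx": 0,"wy": 0,"wz": 0.014,"claw": 0.3},{"tx": -0.736,"ty": 0.466,"tz": 0.107,"wx": 0,"wy": 0,"wz": 0.014,"claw": 0.3},{"tx": -0.736,"ty": 0.466,"tz": 0.107,"wx": 0,"wy": 0,"wz": 0.014,"claw": 0.3}])

```text
clock: 28.7
eef_pos: [457.9, -190.7, 109.3]
tool_rot: [-3.141, 0.0, 0.083]
force: [1.0, -0.3, 0.1]
width: 59.7
gripper_force: 0.0
```

```bash
python3 - <<'E'
from h import *
st()
p=ctrl.get_image('scene');look(p,['spatula1','jar'])
p=ctrl.get_image('top');o=look(p,['spatula1','jar'])
if 'jar' in o:
    P=o['jar'][0];P=P[P[:,2]>98];h=cv2.convexHull(P[:,:2].astype(np.float32));print(cv2.minEnclosingCircle(h))
E
```

```text
t 28.7 pos [ 457.9 -190.7  109.3] R [-3.141  0.     0.083] q [-0.23  0.81  0.93  2.07 -0.97  0.79 -0.17] w 59.7 gf 0.0 F [ 1.  -0.3  0.1]
spatula1 0.97 [352 250  53  35] n 347 ztop 19 topmean [465. 195.] rect (array([492., 196.]), array([201.,  21.]), 4.5)
spatula1 0.73 [290 181  46  31] n 269 ztop 18 topmean [ 460. -186.] rect (array([ 480., -186.]), array([202.,  27.]), 4.4)
jar 0.97 [401 285  34  46] n 1354 ztop 103 topmean [482. 401.] rect (array([481., 400.]), array([85., 83.]), 20.7)
spatula1 0.71 [389 220   9  23] n 159 ztop 24 topmean [ 409. -194.] rect (array([ 410., -194.]), array([73., 20.]), 6.4)
jar 0.55 [186 197  36  38] n 913 ztop 106 topmean [475. 396.] rect (array([478., 411.]), array([116.,  83.]), 80.7)
jar 0.45 [482 255  50  37] n 1017 ztop 88 topmean [ 306. -501.] rect (array([ 301., -458.]), array([113., 110.]), 45.9)
((474.8488464355469, 394.9205017089844), 43.03653335571289)
```

Call:
jog_arm(plan=[{"tx": 0,"ty": 0,"tz": 0.12,"wx": 0,"wy": 0,"wz": 0,"claw": 0.3},{"tx": 0,"ty": 0,"tz": 0.24,"wx": 0,"wy": 0,"wz": 0,"claw": 0.3},{"tx": 0,"ty": 0,"tz": 0.31,"wx": 0,"wy": 0,"wz": 0,"claw": 0.3},{"tx": 0,"ty": 0,"tz": 0.35,"wx": 0,"wy": 0,"wz": 0,"claw": 0.3},{"tx": 0,"ty": 0,"tz": 0.35,"wx": 0,"wy": 0,"wz": 0,"claw": 0.3},{"tx": 0,"ty": 0,"tz": 0.35,"wx": 0,"wy": 0,"wz": 0,"claw": 1},{"tx": 0,"ty": 0,"tz": 0.35,"wx": 0,"wy": 0,"wz": 0,"claw": 1},{"tx": 0,"ty": 0,"tz": 0.35,"wx": 0,"wy": 0,"wz": 0,"claw": 1},{"tx": 0,"ty": 0,"tz": 0.35,"wx": 0,"wy": 0,"wz": 0,"claw": 1},{"tx": 0,"ty": 0,"tz": 0.35,"wx": 0,"wy": 0,"wz": 0,"claw": 1},{"tx": 0,"ty": 0,"tz": 0.35,"wx": 0,"wy": 0,"wz": 0,"claw": 1},{"tx": 0,"ty": 0,"tz": 0.35,"wx": 0,"wy": 0,"wz": 0,"claw": 1}])

```text
clock: 30.2
eef_pos: [457.9, -191.2, 5.7]
tool_rot: [3.141, -0.001, 0.083]
force: [-0.3, 1.1, 6.2]
width: 18.4
gripper_force: 59.1
```

```bash
python3 - <<'E'
from h import *
st()
E
```

```text
t 30.2 pos [ 457.9 -191.2    5.7] R [ 3.141e+00 -1.000e-03  8.300e-02] q [-0.01  0.88  0.54  2.1  -1.09  0.47 -0.09] w 18.4 gf 59.1 F [-0.3  1.1  6.2]
```

```bash
cat > way.py <<'E'
from search import *
def ways(side,alpha,hd,start,yaw0,via,butt=84,back=3.3,sg=1,J=np.array([477,397,0.]),zb=26):
    h=np.radians(hd);H=np.array([np.cos(h),np.sin(h),0]);U=np.array([-H[1],H[0],0])
    a=np.radians(alpha);R,t,b=ori(h,a,sg)
    e=R.as_euler('xyz'); base=J+U*side-12*H
    low=base+[0,0,zb]+butt*b+back*t; high=low+[0,0,130]
    down=ori(h,np.pi/2,sg)[0].as_euler('xyz')
    return dict(low=(low,e),high=(high,e),down=(np.array(via),down))
E
python3 - <<'E'
from way import *
y=np.radians
w=ways(12,15,140,None,None,(500,330,280))
for k in w: print(k,np.round(w[k][0]),np.round(w[k][1],3))
a0=((458,-191,281),(np.pi,0,y(72.2)))
m=((479,70,281),(np.pi,0,y(140)))
to(*m,a0);to(*w['down'],m);to(*w['high'],w['down']);to(*w['low'],w['high'])
q=ctrl.read_state()['qpos']
for p in [a0,m,w['down'],w['high'],w['low']]:
    q,e1,e2=ik(np.array(p[0]),Rn.from_euler('xyz',p[1]),q);print(np.round(q,2),round(e1,1),round(e2,1))
E
```

```text
low [459. 396. 106.] [ 3.142 -1.309  2.443]
high [459. 396. 236.] [ 3.142 -1.309  2.443]
down [500 330 280] [3.142 0.    2.443]
t [ 0.85  -0.199 -0.   ] w [-0.     0.    -0.753] rows>= 8
t [0.503 0.709 0.003] w [0. 0. 0.] rows>= 6
t [0.245 0.082 0.146] w [0.    0.833 0.   ] rows>= 9
t [-0.419 -0.     0.112] w [0. 0. 0.] rows>= 3
[-0.12  0.41  0.65  1.88 -0.31  0.95  0.36] 0.0 0.0
[-0.43  0.34  0.3   1.9  -0.13  0.91  0.81] 0.0 0.0
[-0.8   0.52  0.27  1.61 -0.15  1.03  0.39] 0.0 0.0
[-0.28  0.89 -0.23  1.54 -0.95  1.55  0.85] 0.0 0.0
[-0.29  1.07 -0.21  1.54 -0.93  1.44  1.01] 0.0 0.0
```

Call:
jog_arm(plan=[{"tx": 0,"ty": 0,"tz": -0.08,"wx": 0,"wy": 0,"wz": 0,"claw": 1},{"tx": 0,"ty": 0,"tz": -0.22,"wx": 0,"wy": 0,"wz": 0,"claw": 1},{"tx": 0,"ty": 0,"tz": -0.36,"wx": 0,"wy": 0,"wz": -0.05,"claw": 1},{"tx": 0,"ty": 0,"tz": -0.5,"wx": 0,"wy": 0,"wz": -0.13,"claw": 1},{"tx": 0,"ty": 0,"tz": -0.64,"wx": 0,"wy": 0,"wz": -0.22,"claw": 1},{"tx": 0,"ty": 0,"tz": -0.78,"wx": 0,"wy": 0,"wz": -0.31,"claw": 1},{"tx": 0,"ty": 0,"tz": -0.92,"wx": 0,"wy": 0,"wz": -0.4,"claw": 1},{"tx": 0,"ty": 0,"tz": -0.92,"wx": 0,"wy": 0,"wz": -0.49,"claw": 1},{"tx": 0,"ty": 0,"tz": -0.92,"wx": 0,"wy": 0,"wz": -0.58,"claw": 1},{"tx": 0,"ty": 0,"tz": -0.92,"wx": 0,"wy": 0,"wz": -0.67,"claw": 1},{"tx": 0,"ty": 0,"tz": -0.92,"wx": 0,"wy": 0,"wz": -0.75,"claw": 1},{"tx": 0,"ty": 0,"tz": -0.92,"wx": 0,"wy": 0,"wz": -0.75,"claw": 1}])

```text
clock: 31.4
eef_pos: [457.0, -190.9, 281.1]
tool_rot: [3.141, -0.001, 1.261]
force: [0.3, 0.4, -1.4]
width: 18.0
gripper_force: 58.8
```

Call:
jog_arm(plan=[{"tx": 0.11,"ty": -0.025,"tz": 0,"wx": 0,"wy": 0,"wz": -0.09,"claw": 1},{"tx": 0.22,"ty": -0.05,"tz": 0,"wx": 0,"wy": 0,"wz": -0.18,"claw": 1},{"tx": 0.33,"ty": -0.075,"tz": 0,"wx": 0,"wy": 0,"wz": -0.27,"claw": 1},{"tx": 0.44,"ty": -0.1,"tz": 0,"wx": 0,"wy": 0,"wz": -0.36,"claw": 1},{"tx": 0.55,"ty": -0.125,"tz": 0,"wx": 0,"wy": 0,"wz": -0.45,"claw": 1},{"tx": 0.66,"ty": -0.15,"tz": 0,"wx": 0,"wy": 0,"wz": -0.54,"claw": 1},{"tx": 0.77,"ty": -0.18,"tz": 0,"wx": 0,"wy": 0,"wz": -0.63,"claw": 1},{"tx": 0.85,"ty": -0.199,"tz": 0,"wx": 0,"wy": 0,"wz": -0.753,"claw": 1},{"tx": 0.85,"ty": -0.199,"tz": 0,"wx": 0,"wy": 0,"wz": -0.753,"claw": 1},{"tx": 0.85,"ty": -0.199,"tz": 0,"wx": 0,"wy": 0,"wz": -0.753,"claw": 1}])

```text
clock: 32.4
eef_pos: [478.0, 70.5, 280.6]
tool_rot: [-3.141, -0.0, 2.442]
force: [-0.2, -0.5, -1.1]
width: 18.1
gripper_force: 58.8
```

Call:
jog_arm(plan=[{"tx": 0.503,"ty": 0.709,"tz": 0,"wx": 0,"wy": 0,"wz": 0,"claw": 1},{"tx": 0.503,"ty": 0.709,"tz": 0,"wx": 0,"wy": 0,"wz": 0,"claw": 1},{"tx": 0.503,"ty": 0.709,"tz": 0,"wx": 0,"wy": 0,"wz": 0,"claw": 1},{"tx": 0.503,"ty": 0.709,"tz": 0,"wx": 0,"wy": 0,"wz": 0,"claw": 1},{"tx": 0.503,"ty": 0.709,"tz": 0,"wx": 0,"wy": 0,"wz": 0,"claw": 1},{"tx": 0.503,"ty": 0.709,"tz": 0,"wx": 0,"wy": 0,"wz": 0,"claw": 1},{"tx": 0.503,"ty": 0.709,"tz": 0,"wx": 0,"wy": 0,"wz": 0,"claw": 1},{"tx": 0.503,"ty": 0.709,"tz": 0,"wx": 0,"wy": 0,"wz": 0,"claw": 1}])

```text
clock: 33.2
eef_pos: [499.8, 327.4, 280.5]
tool_rot: [-3.14, 0.001, 2.44]
force: [-0.5, -1.2, -1.0]
width: 18.3
gripper_force: 58.9
```

```bash
python3 - <<'E'
from way import *
s=st();w=ways(12,15,140,None,None,(500,330,280));to(*w['high'])
q=s['qpos']
for k in('high','low'):
    p=w[k];q,e1,e2=ik(np.array(p[0]),Rn.from_euler('xyz',p[1]),q);print(np.round(q,2),round(e1,1),round(e2,1))
E
```

```text
t 33.2 pos [499.8 327.4 280.5] R [-3.14e+00  1.00e-03  2.44e+00] q [-0.82  0.52  0.3   1.61 -0.17  1.04  0.4 ] w 18.3 gf 58.9 F [-0.5 -1.2 -1. ]
t [0.251 0.088 0.147] w [ 0.     0.834 -0.003] rows>= 9
[-0.3   0.88 -0.19  1.54 -0.97  1.56  0.87] 0.0 0.0
[-0.31  1.07 -0.18  1.54 -0.95  1.46  1.03] 0.0 0.0
```

Call:
jog_arm(plan=[{"tx": 0.02,"ty": 0.01,"tz": 0,"wx": 0,"wy": 0.09,"wz": 0,"claw": 1},{"tx": 0.05,"ty": 0.02,"tz": 0,"wx": 0,"wy": 0.18,"wz": 0,"claw": 1},{"tx": 0.08,"ty": 0.03,"tz": 0,"wx": 0,"wy": 0.27,"wz": 0,"claw": 1},{"tx": 0.1,"ty": 0.04,"tz": 0,"wx": 0,"wy": 0.36,"wz": 0,"claw": 1},{"tx": 0.13,"ty": 0.05,"tz": 0,"wx": 0,"wy": 0.45,"wz": 0,"claw": 1},{"tx": 0.16,"ty": 0.06,"tz": 0,"wx": 0,"wy": 0.54,"wz": 0,"claw": 1},{"tx": 0.2,"ty": 0.07,"tz": 0.05,"wx": 0,"wy": 0.63,"wz": 0,"claw": 1},{"tx": 0.22,"ty": 0.08,"tz": 0.1,"wx": 0,"wy": 0.72,"wz": 0,"claw": 1},{"tx": 0.245,"ty": 0.082,"tz": 0.14,"wx": 0,"wy": 0.81,"wz": 0,"claw": 1},{"tx": 0.245,"ty": 0.082,"tz": 0.146,"wx": 0,"wy": 0.833,"wz": 0,"claw": 1},{"tx": 0.245,"ty": 0.082,"tz": 0.146,"wx": 0,"wy": 0.833,"wz": 0,"claw": 1},{"tx": 0.245,"ty": 0.082,"tz": 0.146,"wx": 0,"wy": 0.833,"wz": 0,"claw": 1}])

```text
clock: 34.4
eef_pos: [459.8, 395.7, 238.8]
tool_rot: [3.133, -1.305, 2.451]
force: [0.7, -0.2, 0.1]
width: 18.7
gripper_force: 59.0
```

```bash
python3 - <<'E'
from way import *
s=st();w=ways(12,15,140,None,None,(500,330,280));to(*w['high']);to(*w['low'])
p=ctrl.get_image('scene');cv2.imwrite('pics/s5.png',p['img'][160:360,260:500,::-1].repeat(3,0).repeat(3,1))
E
```

```text
t 34.4 pos [459.8 395.7 238.8] R [ 3.133 -1.305  2.451] q [-0.21  1.05 -0.13  1.36 -0.88  1.67  0.92] w 18.7 gf 59.0 F [ 0.7 -0.2  0.1]
t [-0.007  0.     0.004] w [0.001 0.003 0.001] rows>= 1
t [-0.426 -0.001  0.118] w [0.001 0.003 0.001] rows>= 3
```

View pics/s5.png

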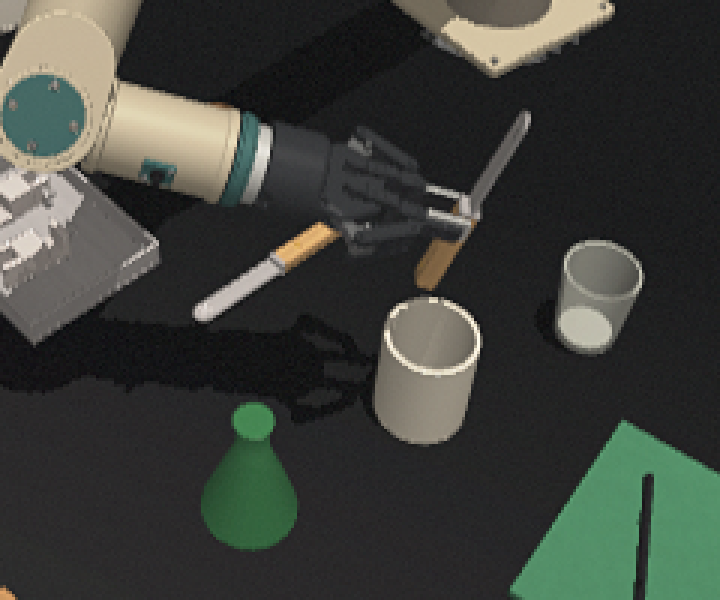

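Call:
jog_arm(plan=[{"tx": -0.1,"ty": 0,"tz": 0.027,"wx": 0,"wy": 0,"wz": 0,"claw": 1},{"tx": -0.18,"ty": 0,"tz": 0.048,"wx": 0,"wy": 0,"wz": 0,"claw": 1},{"tx": -0.25,"ty": 0,"tz": 0.067,"wx": 0,"wy": 0,"wz": 0,"claw": 1},{"tx": -0.25,"ty": 0,"tz": 0.067,"wx": 0,"wy": 0,"wz": 0,"claw": 1},{"tx": -0.25,"ty": 0,"tz": 0.067,"wx": 0,"wy": 0,"wz": 0,"claw": 1}])

```text
clock: 34.95
eef_pos: [459.4, 396.6, 161.7]
tool_rot: [3.131, -1.307, 2.455]
force: [0.5, 0.6, 0.3]
width: 18.3
gripper_force: 59.0
```

```bash
python3 - <<'E'
from way import *
s=st();w=ways(12,15,140,None,None,(500,330,280));to(*w['low'])
p=ctrl.get_image('scene');q=ctrl.get_image('top')
cv2.imwrite('pics/s6.png',np.hstack([cv2.resize(p['img'][200:320,350:450,::-1],(400,480)),cv2.resize(q['img'][140:240,140:223,::-1],(398,480))]))
E
```

```text
t 35.0 pos [459.4 396.6 161.7] R [ 3.131 -1.307  2.455] q [-0.22  1.16 -0.13  1.34 -0.86  1.62  0.99] w 18.3 gf 59.0 F [0.5 0.6 0.3]
t [-0.179 -0.002  0.047] w [-0.     0.001  0.002] rows>= 2
```

View pics/s6.png

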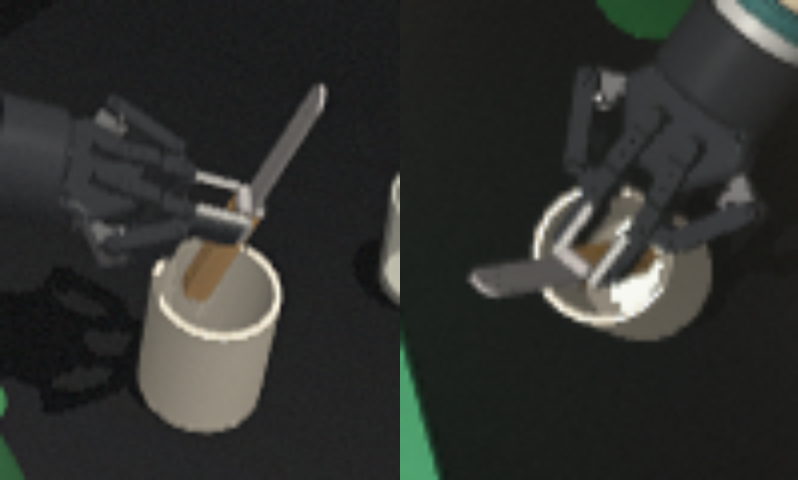

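Call:
jog_arm(plan=[{"tx": -0.08,"ty": 0,"tz": 0.021,"wx": 0,"wy": 0,"wz": 0,"claw": 1},{"tx": -0.155,"ty": 0,"tz": 0.042,"wx": 0,"wy": 0,"wz": 0,"claw": 1},{"tx": -0.155,"ty": 0,"tz": 0.042,"wx": 0,"wy": 0,"wz": 0,"claw": 1},{"tx": -0.155,"ty": 0,"tz": 0.042,"wx": 0,"wy": 0,"wz": 0,"claw": 1},{"tx": -0.155,"ty": 0,"tz": 0.042,"wx": 0,"wy": 0,"wz": 0,"claw": 0.55},{"tx": -0.155,"ty": 0,"tz": 0.042,"wx": 0,"wy": 0,"wz": 0,"claw": 0.55},{"tx": -0.155,"ty": 0,"tz": 0.042,"wx": 0,"wy": 0,"wz": 0,"claw": 0.55},{"tx": -0.155,"ty": 0,"tz": 0.042,"wx": 0,"wy": 0,"wz": 0,"claw": 0.55},{"tx": -0.155,"ty": 0,"tz": -0.04,"wx": 0,"wy": 0,"wz": 0,"claw": 0.55},{"tx": -0.155,"ty": 0,"tz": -0.16,"wx": 0,"wy": 0,"wz": 0,"claw": 0.55},{"tx": -0.1,"ty": 0,"tz": -0.3,"wx": 0,"wy": 0,"wz": 0,"claw": 0.55},{"tx": 0.05,"ty": 0,"tz": -0.36,"wx": 0,"wy": 0,"wz": 0,"claw": 0.55}])

```text
clock: 36.25
eef_pos: [538.2, 327.2, 199.6]
tool_rot: [-3.122, -1.306, 2.42]
force: [1.0, 0.5, 0.1]
width: 38.3
gripper_force: 0.0
```

```bash
python3 - <<'E'
from way import *
s=st()
p=ctrl.get_image('scene');q=ctrl.get_image('top')
look(p,['spatula1']);print();look(q,['spatula1'])
cv2.imwrite('pics/s7.png',np.hstack([cv2.resize(p['img'][200:320,350:450,::-1],(400,480)),cv2.resize(q['img'][140:240,140:223,::-1],(398,480))]))
E
```

```text
t 36.2 pos [538.2 327.2 199.6] R [-3.122 -1.306  2.42 ] q [-0.13  1.19 -0.1   1.11 -0.82  1.82  0.88] w 38.3 gf 0.0 F [1.  0.5 0.1]
spatula1 0.85 [418 265  36  36] n 357 ztop 186 topmean [425. 436.] rect (array([450., 412.]), array([24., 79.]), 51.5)
spatula1 0.64 [352 249  50  37] n 185 ztop 18 topmean [481. 198.] rect (array([492., 196.]), array([202.,  22.]), 5.1)

spatula1 0.83 [257 192  14  71] n 451 ztop 22 topmean [451. 188.] rect (array([487., 192.]), array([201.,  22.]), 6.0)
spatula1 0.66 [176 202  39  19] n 256 ztop 189 topmean [419. 429.] rect (array([454., 411.]), array([37., 86.]), 45.3)
```

View pics/s7.png

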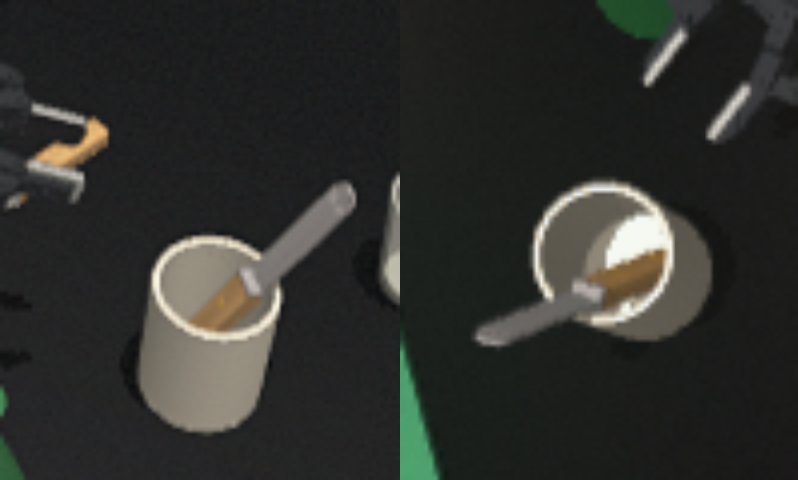

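```bash
python3 - <<'E'
from way import *
s=st();y=np.radians
d=((530,310,260),(np.pi,0,y(140)));to(*d)
m=((500,250,200),(np.pi,0,y(72)));to(*m,d)
n=((470,190.5,110),(np.pi,0,y(5.2)));to(*n,m)
q=s['qpos']
for p in (d,m,n,((470,190.5,5),n[1])):
    q,e1,e2=ik(np.array(p[0]),Rn.from_euler('xyz',p[1]),q);print(np.round(q,2),round(e1,1),round(e2,1))
E
```

```text
t 36.5 pos [536.7 331.5 204.6] R [ 3.125 -1.306  2.459] q [-0.13  1.18 -0.1   1.11 -0.82  1.82  0.89] w 38.1 gf 0.0 F [-0.7  0.3 -0.3]
t [ 0.171 -0.068 -0.076] w [ 0.002 -0.832  0.002] rows>= 9
t [-0.052 -0.217  0.2  ] w [ 0.    -0.     0.756] rows>= 8
t [-0.22  -0.034  0.3  ] w [ 0.    -0.     0.742] rows>= 8
[-0.75  0.56  0.28  1.59 -0.17  1.01  0.46] 0.0 0.0
[-0.9   0.61  0.62  1.82 -0.46  0.85 -0.38] 0.0 0.0
[-0.95  0.77  0.81  2.04 -0.87  0.72 -1.05] 0.0 0.0
[-0.81  0.9   0.57  2.08 -1.09  0.5  -0.87] 0.0 0.0
```

Call:
jog_arm(plan=[{"tx": 0.06,"ty": -0.01,"tz": -0.01,"wx": 0,"wy": -0.09,"wz": 0,"claw": 0.55},{"tx": 0.12,"ty": -0.02,"tz": -0.02,"wx": 0,"wy": -0.18,"wz": 0,"claw": 0.55},{"tx": 0.171,"ty": -0.03,"tz": -0.03,"wx": 0,"wy": -0.27,"wz": 0,"claw": 0.55},{"tx": 0.171,"ty": -0.04,"tz": -0.05,"wx": 0,"wy": -0.36,"wz": 0,"claw": 0.4},{"tx": 0.171,"ty": -0.05,"tz": -0.06,"wx": 0,"wy": -0.45,"wz": 0,"claw": 0.3},{"tx": 0.171,"ty": -0.06,"tz": -0.07,"wx": 0,"wy": -0.54,"wz": 0,"claw": 0.3},{"tx": 0.171,"ty": -0.068,"tz": -0.076,"wx": 0,"wy": -0.63,"wz": 0,"claw": 0.3},{"tx": 0.171,"ty": -0.068,"tz": -0.076,"wx": 0,"wy": -0.72,"wz": 0,"claw": 0.3},{"tx": 0.171,"ty": -0.068,"tz": -0.076,"wx": 0.002,"wy": -0.832,"wz": 0.002,"claw": 0.3},{"tx": 0.171,"ty": -0.068,"tz": -0.076,"wx": 0.002,"wy": -0.832,"wz": 0.002,"claw": 0.3},{"tx": 0.171,"ty": -0.068,"tz": -0.076,"wx": 0.002,"wy": -0.832,"wz": 0.002,"claw": 0.3},{"tx": 0.171,"ty": -0.068,"tz": -0.076,"wx": 0.002,"wy": -0.832,"wz": 0.002,"claw": 0.3}])

```text
clock: 37.65
eef_pos: [530.0, 308.5, 256.7]
tool_rot: [-3.136, -0.003, 2.441]
force: [-0.1, -0.5, -0.9]
width: 59.6
gripper_force: 0.0
```

Call:
jog_arm(plan=[{"tx": -0.02,"ty": -0.05,"tz": 0.05,"wx": 0,"wy": 0,"wz": 0.09,"claw": 0.3},{"tx": -0.052,"ty": -0.217,"tz": 0.2,"wx": 0,"wy": 0,"wz": 0.756,"claw": 0.3},{"tx": -0.052,"ty": -0.217,"tz": 0.2,"wx": 0,"wy": 0,"wz": 0.756,"claw": 0.3},{"tx": -0.052,"ty": -0.217,"tz": 0.2,"wx": 0,"wy": 0,"wz": 0.756,"claw": 0.3},{"tx": -0.052,"ty": -0.217,"tz": 0.2,"wx": 0,"wy": 0,"wz": 0.756,"claw": 0.3},{"tx": -0.052,"ty": -0.217,"tz": 0.2,"wx": 0,"wy": 0,"wz": 0.756,"claw": 0.3},{"tx": -0.052,"ty": -0.217,"tz": 0.2,"wx": 0,"wy": 0,"wz": 0.756,"claw": 0.3},{"tx": -0.052,"ty": -0.217,"tz": 0.2,"wx": 0,"wy": 0,"wz": 0.756,"claw": 0.3},{"tx": -0.052,"ty": -0.217,"tz": 0.2,"wx": 0,"wy": 0,"wz": 0.756,"claw": 0.3},{"tx": -0.052,"ty": -0.217,"tz": 0.2,"wx": 0,"wy": 0,"wz": 0.756,"claw": 0.3},{"tx": -0.052,"ty": -0.217,"tz": 0.2,"wx": 0,"wy": 0,"wz": 0.756,"claw": 0.3}])

```text
clock: 38.75
eef_pos: [499.9, 249.1, 197.3]
tool_rot: [-3.138, 0.003, 1.256]
force: [1.1, -0.3, 0.0]
width: 59.9
gripper_force: 0.0
```

```bash
python3 - <<'E'
from way import *
s=st();y=np.radians
p=ctrl.get_image('scene');q=ctrl.get_image('top')
look(p,['spatula1']);print();look(q,['spatula1'])
n=((470,190.5,110),(np.pi,0,y(5.2)));to(*n)
E
```

```text
t 38.8 pos [499.9 249.1 197.3] R [-3.138e+00  3.000e-03  1.256e+00] q [-0.92  0.62  0.64  1.82 -0.48  0.86 -0.36] w 59.9 gf 0.0 F [ 1.1 -0.3  0. ]
spatula1 0.85 [418 265  42  38] n 419 ztop 190 topmean [423. 436.] rect (array([448., 412.]), array([39., 81.]), 31.7)
spatula1 0.83 [352 250  51  39] n 415 ztop 18 topmean [467. 194.] rect (array([493., 191.]), array([203.,  31.]), 5.1)

spatula1 0.87 [259 194  15  74] n 449 ztop 22 topmean [451. 188.] rect (array([487., 193.]), array([201.,  23.]), 5.2)
t [-0.218 -0.031  0.293] w [-0.001  0.003  0.742] rows>= 8
```

Call:
jog_arm(plan=[{"tx": -0.218,"ty": -0.031,"tz": 0.29,"wx": 0,"wy": 0,"wz": 0.742,"claw": 0.3},{"tx": -0.218,"ty": -0.031,"tz": 0.29,"wx": 0,"wy": 0,"wz": 0.742,"claw": 0.3},{"tx": -0.218,"ty": -0.031,"tz": 0.29,"wx": 0,"wy": 0,"wz": 0.742,"claw": 0.3},{"tx": -0.218,"ty": -0.031,"tz": 0.29,"wx": 0,"wy": 0,"wz": 0.742,"claw": 0.3},{"tx": -0.218,"ty": -0.031,"tz": 0.29,"wx": 0,"wy": 0,"wz": 0.742,"claw": 0.3},{"tx": -0.218,"ty": -0.031,"tz": 0.29,"wx": 0,"wy": 0,"wz": 0.742,"claw": 0.3},{"tx": -0.218,"ty": -0.031,"tz": 0.29,"wx": 0,"wy": 0,"wz": 0.742,"claw": 0.3},{"tx": -0.218,"ty": -0.031,"tz": 0.29,"wx": 0,"wy": 0,"wz": 0.742,"claw": 0.3},{"tx": -0.218,"ty": -0.031,"tz": 0.29,"wx": 0,"wy": 0,"wz": 0.742,"claw": 0.3},{"tx": -0.218,"ty": -0.031,"tz": 0.29,"wx": 0,"wy": 0,"wz": 0.742,"claw": 0.3},{"tx": -0.218,"ty": -0.031,"tz": 0.29,"wx": 0,"wy": 0,"wz": 0.742,"claw": 0.3}])

```text
clock: 40.05
eef_pos: [469.9, 190.8, 110.9]
tool_rot: [3.14, 0.004, 0.092]
force: [0.0, 0.3, -0.4]
width: 59.7
gripper_force: 0.0
```

```bash
python3 - <<'E'
from way import *
s=st();p=ctrl.get_image('scene');look(p,['spatula1']);to((470,190.5,5),(np.pi,0,np.radians(5.2)))
E
```

```text
t 40.0 pos [469.9 190.8 110.9] R [3.14  0.004 0.092] q [-0.96  0.78  0.84  2.03 -0.88  0.74 -1.04] w 59.7 gf 0.0 F [ 0.   0.3 -0.4]
spatula1 0.94 [352 251  54  37] n 412 ztop 18 topmean [465. 194.] rect (array([492., 192.]), array([203.,  30.]), 5.8)
spatula1 0.56 [418 265  39  38] n 339 ztop 187 topmean [424. 435.] rect (array([449., 413.]), array([22., 77.]), 51.1)
t [0.002 0.    0.353] w [0.001 0.003 0.   ] rows>= 3
```

Call:
jog_arm(plan=[{"tx": 0,"ty": 0,"tz": 0.12,"wx": 0,"wy": 0,"wz": 0,"claw": 0.3},{"tx": 0,"ty": 0,"tz": 0.24,"wx": 0,"wy": 0,"wz": 0,"claw": 0.3},{"tx": 0,"ty": 0,"tz": 0.31,"wx": 0,"wy": 0,"wz": 0,"claw": 0.3},{"tx": 0,"ty": 0,"tz": 0.35,"wx": 0,"wy": 0,"wz": 0,"claw": 0.3},{"tx": 0,"ty": 0,"tz": 0.35,"wx": 0,"wy": 0,"wz": 0,"claw": 0.3},{"tx": 0,"ty": 0,"tz": 0.35,"wx": 0,"wy": 0,"wz": 0,"claw": 1},{"tx": 0,"ty": 0,"tz": 0.35,"wx": 0,"wy": 0,"wz": 0,"claw": 1},{"tx": 0,"ty": 0,"tz": 0.35,"wx": 0,"wy": 0,"wz": 0,"claw": 1},{"tx": 0,"ty": 0,"tz": 0.35,"wx": 0,"wy": 0,"wz": 0,"claw": 1},{"tx": 0,"ty": 0,"tz": 0.35,"wx": 0,"wy": 0,"wz": 0,"claw": 1},{"tx": 0,"ty": 0,"tz": 0.35,"wx": 0,"wy": 0,"wz": 0,"claw": 1},{"tx": 0,"ty": 0,"tz": 0.35,"wx": 0,"wy": 0,"wz": 0,"claw": 1}])

```text
clock: 41.35
eef_pos: [470.1, 190.7, 6.9]
tool_rot: [3.14, 0.002, 0.09]
force: [-0.7, 0.5, 5.2]
width: 18.4
gripper_force: 59.2
```

```bash
python3 - <<'E'
from way import *
y=np.radians
s=st()
w=ways(-16,15,140,None,None,(510,320,300),zb=34)
a=((470,190.5,300),(np.pi,0,y(5.2)));b=((490,255,310),(np.pi,0,y(72)))
to(*a);to(*b,a);to(*w['down'],b);to(*w['high'],w['down']);to(*w['low'],w['high'])
q=s['qpos']
for p in [a,b,w['down'],w['high'],w['low']]:
    q,e1,e2=ik(np.array(p[0]),Rn.from_euler('xyz',p[1]),q);print(np.round(p[0]),np.round(q,2),round(e1,1),round(e2,1))
E
```

```text
t 41.4 pos [470.1 190.7   6.9] R [3.14e+00 2.00e-03 9.00e-02] q [-0.81  0.9   0.57  2.07 -1.07  0.51 -0.89] w 18.4 gf 59.2 F [-0.7  0.5  5.2]
t [-0.003  0.002 -0.977] w [ 0.001  0.001 -0.   ] rows>= 6
t [ 0.086 -0.208 -0.033] w [ 0.     0.    -0.742] rows>= 8
t [ 0.227 -0.004  0.033] w [-0.     0.    -0.756] rows>= 8
t [0.292 0.179 0.186] w [0.    0.833 0.   ] rows>= 9
t [-0.419 -0.     0.112] w [0. 0. 0.] rows>= 3
[470. 190. 300.] [-1.13  0.53  1.08  1.84 -0.53  1.09 -1.34] 0.0 0.0
[490 255 310] [-1.01  0.49  0.74  1.7  -0.37  1.09 -0.47] 0.0 0.0
[510 320 300] [-0.86  0.52  0.41  1.58 -0.23  1.09  0.48] 0.0 0.0
[477. 418. 244.] [-0.38  0.9  -0.1   1.46 -1.03  1.63  0.84] 0.0 0.0
[477. 418. 114.] [-0.38  1.08 -0.09  1.46 -1.01  1.54  1.01] 0.0 0.0
```

Call:
jog_arm(plan=[{"tx": 0,"ty": 0,"tz": -0.08,"wx": 0,"wy": 0,"wz": 0,"claw": 1},{"tx": 0,"ty": 0,"tz": -0.22,"wx": 0,"wy": 0,"wz": 0,"claw": 1},{"tx": 0,"ty": 0,"tz": -0.36,"wx": 0,"wy": 0,"wz": 0,"claw": 1},{"tx": 0,"ty": 0,"tz": -0.5,"wx": 0,"wy": 0,"wz": 0,"claw": 1},{"tx": 0,"ty": 0,"tz": -0.65,"wx": 0,"wy": 0,"wz": 0,"claw": 1},{"tx": 0,"ty": 0,"tz": -0.8,"wx": 0,"wy": 0,"wz": 0,"claw": 1},{"tx": 0,"ty": 0,"tz": -0.977,"wx": 0,"wy": 0,"wz": 0,"claw": 1},{"tx": 0,"ty": 0,"tz": -0.977,"wx": 0,"wy": 0,"wz": 0,"claw": 1},{"tx": 0,"ty": 0,"tz": -0.977,"wx": 0,"wy": 0,"wz": 0,"claw": 1}])

```text
clock: 42.25
eef_pos: [470.8, 191.5, 300.2]
tool_rot: [-3.141, 0.002, 0.091]
force: [-0.8, -0.1, -0.3]
width: 18.2
gripper_force: 59.0
```

Call:
jog_arm(plan=[{"tx": 0.01,"ty": -0.02,"tz": 0,"wx": 0,"wy": 0,"wz": -0.09,"claw": 1},{"tx": 0.02,"ty": -0.05,"tz": -0.01,"wx": 0,"wy": 0,"wz": -0.18,"claw": 1},{"tx": 0.03,"ty": -0.07,"tz": -0.01,"wx": 0,"wy": 0,"wz": -0.27,"claw": 1},{"tx": 0.04,"ty": -0.1,"tz": -0.02,"wx": 0,"wy": 0,"wz": -0.36,"claw": 1},{"tx": 0.05,"ty": -0.12,"tz": -0.02,"wx": 0,"wy": 0,"wz": -0.45,"claw": 1},{"tx": 0.06,"ty": -0.15,"tz": -0.03,"wx": 0,"wy": 0,"wz": -0.54,"claw": 1},{"tx": 0.07,"ty": -0.18,"tz": -0.03,"wx": 0,"wy": 0,"wz": -0.63,"claw": 1},{"tx": 0.086,"ty": -0.208,"tz": -0.033,"wx": 0,"wy": 0,"wz": -0.742,"claw": 1},{"tx": 0.086,"ty": -0.208,"tz": -0.033,"wx": 0,"wy": 0,"wz": -0.742,"claw": 1},{"tx": 0.086,"ty": -0.208,"tz": -0.033,"wx": 0,"wy": 0,"wz": -0.742,"claw": 1}])

```text
clock: 43.25
eef_pos: [489.8, 254.9, 307.3]
tool_rot: [-3.137, 0.005, 1.253]
force: [0.3, 0.6, -1.0]
width: 18.2
gripper_force: 59.0
```

Call:
jog_arm(plan=[{"tx": 0.03,"ty": 0,"tz": 0,"wx": 0,"wy": 0,"wz": -0.09,"claw": 1},{"tx": 0.06,"ty": 0,"tz": 0.01,"wx": 0,"wy": 0,"wz": -0.18,"claw": 1},{"tx": 0.09,"ty": 0,"tz": 0.01,"wx": 0,"wy": 0,"wz": -0.27,"claw": 1},{"tx": 0.12,"ty": 0,"tz": 0.02,"wx": 0,"wy": 0,"wz": -0.36,"claw": 1},{"tx": 0.15,"ty": 0,"tz": 0.02,"wx": 0,"wy": 0,"wz": -0.45,"claw": 1},{"tx": 0.18,"ty": 0,"tz": 0.03,"wx": 0,"wy": 0,"wz": -0.54,"claw": 1},{"tx": 0.2,"ty": 0,"tz": 0.03,"wx": 0,"wy": 0,"wz": -0.63,"claw": 1},{"tx": 0.227,"ty": -0.004,"tz": 0.033,"wx": 0,"wy": 0,"wz": -0.756,"claw": 1},{"tx": 0.227,"ty": -0.004,"tz": 0.033,"wx": 0,"wy": 0,"wz": -0.756,"claw": 1},{"tx": 0.227,"ty": -0.004,"tz": 0.033,"wx": 0,"wy": 0,"wz": -0.756,"claw": 1}])

```text
clock: 44.25
eef_pos: [510.2, 319.7, 297.6]
tool_rot: [-3.135, -0.002, 2.44]
force: [0.2, -0.7, -0.7]
width: 18.4
gripper_force: 59.0
```

Call:
jog_arm(plan=[{"tx": 0.02,"ty": 0.01,"tz": 0,"wx": 0,"wy": 0.09,"wz": 0,"claw": 1},{"tx": 0.05,"ty": 0.03,"tz": 0,"wx": 0,"wy": 0.18,"wz": 0,"claw": 1},{"tx": 0.08,"ty": 0.05,"tz": 0,"wx": 0,"wy": 0.27,"wz": 0,"claw": 1},{"tx": 0.11,"ty": 0.07,"tz": 0,"wx": 0,"wy": 0.36,"wz": 0,"claw": 1},{"tx": 0.14,"ty": 0.09,"tz": 0,"wx": 0,"wy": 0.45,"wz": 0,"claw": 1},{"tx": 0.18,"ty": 0.11,"tz": 0,"wx": 0,"wy": 0.54,"wz": 0,"claw": 1},{"tx": 0.22,"ty": 0.13,"tz": 0.05,"wx": 0,"wy": 0.63,"wz": 0,"claw": 1},{"tx": 0.26,"ty": 0.15,"tz": 0.1,"wx": 0,"wy": 0.72,"wz": 0,"claw": 1},{"tx": 0.292,"ty": 0.179,"tz": 0.16,"wx": 0,"wy": 0.81,"wz": 0,"claw": 1},{"tx": 0.292,"ty": 0.179,"tz": 0.186,"wx": 0,"wy": 0.833,"wz": 0,"claw": 1},{"tx": 0.292,"ty": 0.179,"tz": 0.186,"wx": 0,"wy": 0.833,"wz": 0,"claw": 1},{"tx": 0.292,"ty": 0.179,"tz": 0.186,"wx": 0,"wy": 0.833,"wz": 0,"claw": 1}])

```text
clock: 45.45
eef_pos: [478.4, 417.9, 243.9]
tool_rot: [-3.129, -1.307, 2.431]
force: [-0.5, -0.2, -0.5]
width: 18.7
gripper_force: 59.1
```

```bash
python3 - <<'E'
from way import *
s=st()
w=ways(-16,15,140,None,None,(510,320,300),zb=34);to(*w['high']);to(*w['low'])
p=ctrl.get_image('scene');q=ctrl.get_image('top')
cv2.imwrite('pics/s8.png',np.hstack([cv2.resize(p['img'][190:310,350:450,::-1],(400,480)),cv2.resize(q['img'][140:240,140:223,::-1],(398,480))]))
E
```

```text
t 45.5 pos [478.4 417.9 243.9] R [-3.129 -1.307  2.431] q [-0.27  1.07 -0.07  1.27 -0.93  1.73  0.88] w 18.7 gf 59.1 F [-0.5 -0.2 -0.5]
t [ 0.002 -0.003  0.001] w [-0.     0.001 -0.002] rows>= 1
t [-0.417 -0.002  0.114] w [-0.     0.001 -0.002] rows>= 3
```

View pics/s8.png

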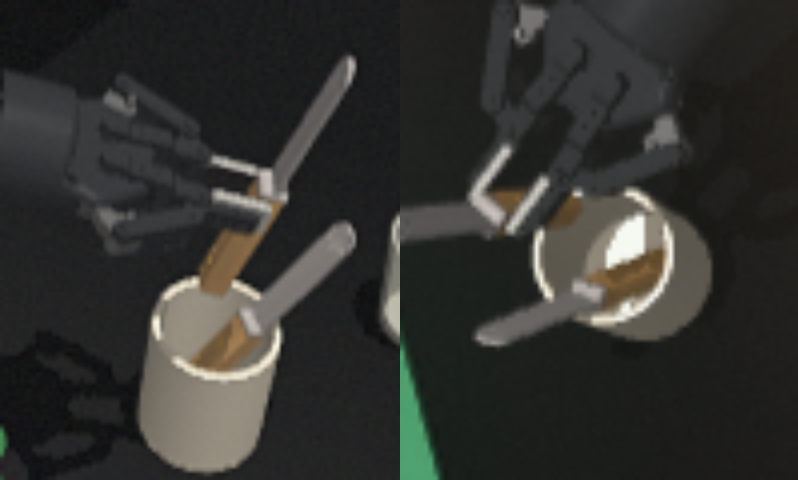

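Call:
jog_arm(plan=[{"tx": -0.1,"ty": 0,"tz": 0.027,"wx": 0,"wy": 0,"wz": 0,"claw": 1},{"tx": -0.18,"ty": 0,"tz": 0.048,"wx": 0,"wy": 0,"wz": 0,"claw": 1},{"tx": -0.25,"ty": 0,"tz": 0.067,"wx": 0,"wy": 0,"wz": 0,"claw": 1},{"tx": -0.25,"ty": 0,"tz": 0.067,"wx": 0,"wy": 0,"wz": 0,"claw": 1},{"tx": -0.25,"ty": 0,"tz": 0.067,"wx": 0,"wy": 0,"wz": 0,"claw": 1}])

```text
clock: 46.05
eef_pos: [478.1, 418.3, 167.3]
tool_rot: [-3.136, -1.309, 2.438]
force: [1.1, 0.9, -0.5]
width: 18.1
gripper_force: 59.1
```

Call:
jog_arm(plan=[{"tx": -0.08,"ty": 0,"tz": 0.021,"wx": 0,"wy": 0,"wz": 0,"claw": 1},{"tx": -0.155,"ty": 0,"tz": 0.042,"wx": 0,"wy": 0,"wz": 0,"claw": 1},{"tx": -0.155,"ty": 0,"tz": 0.042,"wx": 0,"wy": 0,"wz": 0,"claw": 1},{"tx": -0.155,"ty": 0,"tz": 0.042,"wx": 0,"wy": 0,"wz": 0,"claw": 1}])

```text
clock: 46.45
eef_pos: [478.0, 418.2, 119.0]
tool_rot: [-3.135, -1.31, 2.436]
force: [0.5, 0.7, -1.5]
width: 18.0
gripper_force: 59.1
```

```bash
python3 - <<'E'
from way import *
s=st()
p=ctrl.get_image('scene');q=ctrl.get_image('top')
cv2.imwrite('pics/s9.png',np.hstack([cv2.resize(p['img'][190:310,350:450,::-1],(400,480)),cv2.resize(q['img'][140:240,140:223,::-1],(398,480))]))
E
```

```text
t 46.5 pos [478.  418.2 119. ] R [-3.135 -1.31   2.436] q [-0.27  1.25 -0.07  1.23 -0.91  1.65  1.  ] w 18.0 gf 59.1 F [ 0.5  0.7 -1.5]
```

View pics/s9.png

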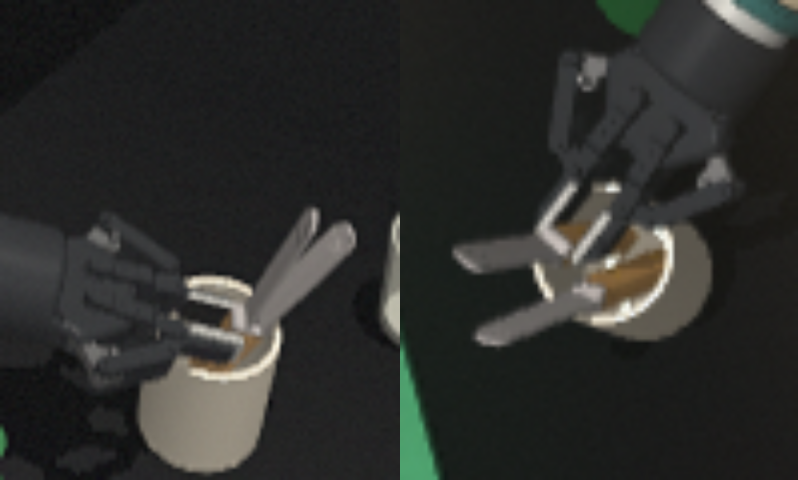

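Second spatula's handle is inside the jar beside the first, with no contact force. Release gently and back off.

Call:
jog_arm(plan=[{"tx": 0,"ty": 0,"tz": 0,"wx": 0,"wy": 0,"wz": 0,"claw": 0.65},{"tx": 0,"ty": 0,"tz": 0,"wx": 0,"wy": 0,"wz": 0,"claw": 0.65},{"tx": 0,"ty": 0,"tz": 0,"wx": 0,"wy": 0,"wz": 0,"claw": 0.65},{"tx": 0,"ty": 0,"tz": 0,"wx": 0,"wy": 0,"wz": 0,"claw": 0.65},{"tx": 0,"ty": 0,"tz": -0.06,"wx": 0,"wy": 0,"wz": 0,"claw": 0.65},{"tx": 0,"ty": 0,"tz": -0.18,"wx": 0,"wy": 0,"wz": 0,"claw": 0.65},{"tx": 0.05,"ty": 0,"tz": -0.32,"wx": 0,"wy": 0,"wz": 0,"claw": 0.65},{"tx": 0.18,"ty": 0,"tz": -0.4,"wx": 0,"wy": 0,"wz": 0,"claw": 0.65},{"tx": 0.3,"ty": 0,"tz": -0.4,"wx": 0,"wy": 0,"wz": 0,"claw": 0.65},{"tx": 0.3,"ty": 0,"tz": -0.4,"wx": 0,"wy": 0,"wz": 0,"claw": 0.65},{"tx": 0.3,"ty": 0,"tz": -0.4,"wx": 0,"wy": 0,"wz": 0,"claw": 0.65},{"tx": 0.3,"ty": 0,"tz": -0.4,"wx": 0,"wy": 0,"wz": 0,"claw": 0.65}])

```text
clock: 47.75
eef_pos: [548.2, 358.3, 233.5]
tool_rot: [-3.118, -1.311, 2.42]
force: [-0.0, 0.0, 0.1]
width: 30.2
gripper_force: 0.0
```

```bash
python3 - <<'E'
from way import *
s=st()
p=ctrl.get_image('scene');q=ctrl.get_image('top')
look(q,['bottle1','boss1','corkring','flask','reagent','mortar','beaker'],sc=.4);print();look(p,['bottle1','boss1','spatula1'],sc=.4)
cv2.imwrite('pics/s10.png',p['img'][100:340,130:450,::-1].repeat(2,0).repeat(2,1))
E
```

```text
t 47.8 pos [548.2 358.3 233.5] R [-3.118 -1.311  2.42 ] q [-0.19  1.17 -0.05  1.05 -0.9   1.88  0.82] w 30.2 gf 0.0 F [-0.   0.   0.1]
bottle1 0.79 [436 192  15  19] n 232 ztop 98 topmean [ 490. -339.] rect (array([ 486., -343.]), array([52., 38.]), 60.3)
bottle1 0.69 [460 191  22  12] n 213 ztop 98 topmean [ 490. -400.] rect (array([ 488., -397.]), array([38., 34.]), 5.1)
bottle1 0.62 [479 190  24  11] n 234 ztop 99 topmean [ 490. -463.] rect (array([ 491., -459.]), array([35., 40.]), 70.0)
boss1 0.63 [309 128  12  27] n 122 ztop 593 topmean [524.  35.] rect (array([619.,  41.]), array([ 23., 204.]), 88.6)
corkring 0.68 [325 213  14  18] n 166 ztop 31 topmean [428. -12.] rect (array([427., -12.]), array([62., 43.]), 13.0)
corkring 0.41 [310 128  11  27] n 130 ztop 42 topmean [677.  42.] rect (array([628.,  44.]), array([ 28., 200.]), 87.9)
flask 0.51 [189 134  29  24] n 204 ztop 136 topmean [662. 392.] rect (array([639., 381.]), array([181.,  65.]), 34.1)
reagent 0.79 [466 137  44  37] n 944 ztop 171 topmean [ 641. -422.] rect (array([ 639., -418.]), array([81., 75.]), 44.7)
mortar 
[... 592 characters left out ...]
.66 [248 133   9  22] n 135 ztop 93 topmean [ 498. -456.] rect (array([ 501., -454.]), array([34., 31.]), 10.1)
bottle1 0.55 [254 136  10  16] n 55 ztop 96 topmean [ 510. -369.] rect (array([ 605., -166.]), array([547.,  31.]), 65.6)
boss1 0.66 [271 246  29  21] n 340 ztop 36 topmean [695.  53.] rect (array([684.,  52.]), array([41., 91.]), 83.7)
boss1 0.53 [260 231  19  14] n 99 ztop 34 topmean [705. -18.] rect (array([693., -21.]), array([52., 31.]), 15.6)
spatula1 0.71 [417 265  40  36] n 227 ztop 195 topmean [425. 437.] rect (array([459., 414.]), array([49., 96.]), 64.4)
spatula1 0.64 [418 268  32  33] n 262 ztop 196 topmean [449. 443.] rect (array([461., 426.]), array([42., 64.]), 74.3)
```

View pics/s10.png

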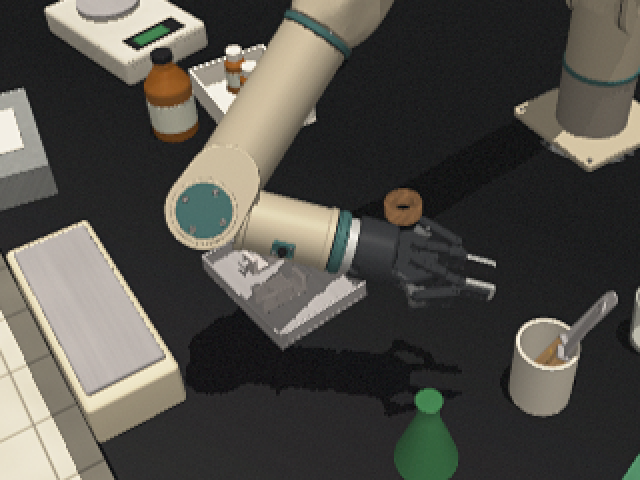

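Call:
jog_arm(plan=[{"tx": 0.1,"ty": 0,"tz": 0,"wx": 0,"wy": -0.09,"wz": 0,"claw": 0.65},{"tx": 0.2,"ty": 0,"tz": 0,"wx": 0,"wy": -0.18,"wz": 0,"claw": 0.65},{"tx": 0.25,"ty": 0,"tz": 0,"wx": 0,"wy": -0.27,"wz": 0,"claw": 0.65},{"tx": 0.25,"ty": 0,"tz": 0,"wx": 0,"wy": -0.36,"wz": 0,"claw": 0.65},{"tx": 0.25,"ty": 0,"tz": 0,"wx": 0,"wy": -0.45,"wz": 0,"claw": 0.65},{"tx": 0.25,"ty": 0,"tz": 0,"wx": 0,"wy": -0.54,"wz": 0,"claw": 0.65},{"tx": 0.25,"ty": 0,"tz": 0,"wx": 0,"wy": -0.63,"wz": 0,"claw": 0.65},{"tx": 0.25,"ty": 0,"tz": 0,"wx": 0,"wy": -0.72,"wz": 0,"claw": 0.65},{"tx": 0.25,"ty": 0,"tz": 0,"wx": 0,"wy": -0.833,"wz": 0,"claw": 0.65},{"tx": 0.25,"ty": 0,"tz": 0,"wx": 0,"wy": -0.833,"wz": 0,"claw": 0.65},{"tx": 0.25,"ty": 0,"tz": 0,"wx": 0,"wy": -0.833,"wz": 0,"claw": 0.65}])

```text
clock: 49.45
eef_pos: [532.3, 372.8, 307.1]
tool_rot: [-3.137, -0.004, 2.447]
force: [0.1, -0.5, 0.1]
width: 29.8
gripper_force: 0.0
```

```bash
python3 - <<'E'
from way import *
s=st();y=np.radians
a=((500,80,310),(np.pi,0,y(90)));to(*a);to((480,-200,310),(np.pi,0,y(90)),a)
E
```

```text
t 49.5 pos [532.3 372.8 307.1] R [-3.137 -0.004  2.447] q [-0.87  0.59  0.38  1.42 -0.23  1.18  0.42] w 29.8 gf 0.0 F [ 0.1 -0.5  0.1]
t [-0.542 -0.819 -0.008] w [-0.004 -0.001  0.558] rows>= 6
t [-0.933 -0.067 -0.   ] w [0. 0. 0.] rows>= 6
```

Call:
jog_arm(plan=[{"tx": -0.542,"ty": -0.819,"tz": 0,"wx": 0,"wy": 0,"wz": 0.558,"claw": 0.3},{"tx": -0.542,"ty": -0.819,"tz": 0,"wx": 0,"wy": 0,"wz": 0.558,"claw": 0.3},{"tx": -0.542,"ty": -0.819,"tz": 0,"wx": 0,"wy": 0,"wz": 0.558,"claw": 0.3},{"tx": -0.542,"ty": -0.819,"tz": 0,"wx": 0,"wy": 0,"wz": 0.558,"claw": 0.3},{"tx": -0.542,"ty": -0.819,"tz": 0,"wx": 0,"wy": 0,"wz": 0.558,"claw": 0.3},{"tx": -0.542,"ty": -0.819,"tz": 0,"wx": 0,"wy": 0,"wz": 0.558,"claw": 0.3},{"tx": -0.542,"ty": -0.819,"tz": 0,"wx": 0,"wy": 0,"wz": 0.558,"claw": 0.3},{"tx": -0.542,"ty": -0.819,"tz": 0,"wx": 0,"wy": 0,"wz": 0.558,"claw": 0.3},{"tx": -0.542,"ty": -0.819,"tz": 0,"wx": 0,"wy": 0,"wz": 0.558,"claw": 0.3}])

```text
clock: 50.35
eef_pos: [501.1, 78.1, 307.5]
tool_rot: [-3.137, 0.001, 1.565]
force: [0.1, -0.4, 0.3]
width: 59.8
gripper_force: 0.0
```

Call:
jog_arm(plan=[{"tx": -0.933,"ty": -0.067,"tz": 0,"wx": 0,"wy": 0,"wz": 0,"claw": 0.3},{"tx": -0.933,"ty": -0.067,"tz": 0,"wx": 0,"wy": 0,"wz": 0,"claw": 0.3},{"tx": -0.933,"ty": -0.067,"tz": 0,"wx": 0,"wy": 0,"wz": 0,"claw": 0.3},{"tx": -0.933,"ty": -0.067,"tz": 0,"wx": 0,"wy": 0,"wz": 0,"claw": 0.3},{"tx": -0.933,"ty": -0.067,"tz": 0,"wx": 0,"wy": 0,"wz": 0,"claw": 0.3},{"tx": -0.933,"ty": -0.067,"tz": 0,"wx": 0,"wy": 0,"wz": 0,"claw": 0.3},{"tx": -0.933,"ty": -0.067,"tz": 0,"wx": 0,"wy": 0,"wz": 0,"claw": 0.3},{"tx": -0.933,"ty": -0.067,"tz": 0,"wx": 0,"wy": 0,"wz": 0,"claw": 0.3},{"tx": -0.933,"ty": -0.067,"tz": 0,"wx": 0,"wy": 0,"wz": 0,"claw": 0.3}])

```text
clock: 51.25
eef_pos: [480.0, -199.5, 308.0]
tool_rot: [-3.137, 0.001, 1.57]
force: [0.8, 0.4, -0.0]
width: 59.9
gripper_force: 0.0
```

```bash
python3 - <<'E'
from way import *
s=st()
p=ctrl.get_image('scene');q=ctrl.get_image('top')
look(q,['boss1','corkring'],sc=.4);print();look(p,['boss1','spatula1','corkring'],sc=.4)
a=cv2.resize(p['img'][190:310,220:320,::-1],(300,360));b=cv2.resize(q['img'][90:180,265:365,::-1],(400,360));
cv2.imwrite('pics/s11.png',np.hstack([a,b]))
E
```

```text
t 51.2 pos [ 480.  -199.5  308. ] R [-3.137e+00  1.000e-03  1.570e+00] q [-0.13  0.42  0.69  1.78 -0.3   1.05  0.66] w 59.9 gf 0.0 F [ 0.8  0.4 -0. ]
boss1 0.65 [332 132  20  24] n 227 ztop 41 topmean [663. -29.] rect (array([672., -29.]), array([88., 30.]), 5.4)
corkring 0.5 [321 213  19  20] n 262 ztop 30 topmean [425.   1.] rect (array([424.,   0.]), array([60., 60.]), 89.2)

boss1 0.83 [264 226  28  24] n 323 ztop 37 topmean [665. -25.] rect (array([665., -22.]), array([108.,  62.]), 27.5)
boss1 0.69 [269 245  27  23] n 368 ztop 36 topmean [694.  53.] rect (array([685.,  46.]), array([65., 88.]), 76.7)
spatula1 0.57 [418 264  41  39] n 156 ztop 194 topmean [423. 436.] rect (array([448., 412.]), array([36., 81.]), 34.6)
spatula1 0.51 [420 268  30  32] n 219 ztop 193 topmean [450. 443.] rect (array([464., 423.]), array([40., 51.]), 68.1)
corkring 0.49 [332 206  18  22] n 246 ztop 26 topmean [432.   3.] rect (array([432.,   2.]), array([68., 56.]), 54.8)
```

View pics/s11.png

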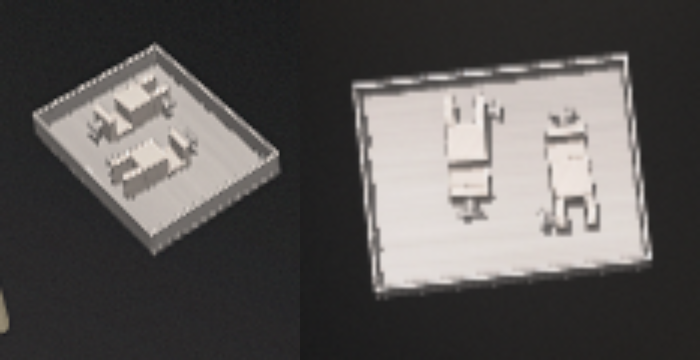

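```bash
python3 -c "
from cell import ctrl
print(ctrl.finish_job())"
```

```text
the job is handed in; nothing more can be done
None
```

I handed the job in at about 51 s: all three bottles found stand in the crate, both clamp bosses found lie flat in the tray (one was a couple of centimetres from where I set it, but still inside), and both spatulas stand blade up in the jar.

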